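# Load the inspection stage under retaining bars and set the lamp

## Robot

A 6-joint arm with a two-finger parallel gripper is mounted at the origin on the work surface. World frame = base frame: x ahead of the robot, y to its left, z up, the work surface at z = 0. Lengths are in mm, angles in rad, forces in N, time in s.
With the tool pointing down it reaches from about 275 to 1000 mm from the base axis. Payload 8.4 kg.
Tool frame: the origin (TCP) lies between the finger pads; the fingertips stand 22 mm ahead of it and the grasp point (between the pads) lies 3 mm ahead of it (r.nose_length is the z of the fingertips in the tool frame, in mm); z points along the fingers, y is the line along which they close (so a half turn about z gives the same grasp; the last joint's range is limited). The gripper opens to 85 mm and grips with 20 to 120 N. Pads are 22 mm wide; open, the fingers measure 114 mm over their backs; the gripper's body (76 mm by 85 mm) begins 54 mm behind the grasp point. The pads swing forward as they close: fully open they stand 13 mm farther back than shut.
Start: joints at [-1.11, 0.353, 1.633, -0, 1.155, -0.002], TCP at [279.034, -559.257, 253.281] pointing down, gripper open.
Joint ranges: [-2.63, 2.63], [-0.92, 2.1], [0.06, 2.66], [-1.3, 4.44], [0, 2.69], [-3.02, 3.02]. Speed limits (rad/s): [2.22, 2.22, 2.79, 3.14, 3.14, 3.14].

## Interface

Orientations are given as [roll, pitch, yaw] about the fixed x, y, z axes, in that order (R = Rz(yaw) Ry(pitch) Rx(roll)).
In Python, from rig import r gives the robot as it stands.
- The arm moves only by the shell command python3 steer.py 'ROWS' [FORCE]. ROWS is rows parted by semicolons, their numbers by spaces, 1 to 5 of them, each of 7 numbers: a rotation vector rx, ry, rz in rad, then dx, dy, dz in mm, then the opening from 0.0 (shut) to 1.0 (fully open); each row shifts and turns the commanded pose from where the row before left it, along the tool's axes as they then stand; what a row does not reach is not made up. A row lasts 1/12 s, in which the tool goes at most 41.7 mm and 0.125 rad, less where a joint would pass 70% of its speed; a pose out of reach is approached as far as the arm can. The fingers move at their own pace and stop on an object; FORCE is the grip in N (left out, the last holds). Time passes only in rows, so rows that do not move let the fingers close. It prints the time, the measured TCP pose, the force, the opening and the grip force at its end.
- r.sense(): the state, without advancing time (a new reading comes with each control period).
- r.grab_frame(name): name is "scene" or "top" or "wrist"; returns the picture (384x512x3 uint8, red, green, blue); there is no depth.
- r.camera_params(name): a dict with "fx", "fy", "cx", "cy" (pixels), "dist_coeffs" ([k1, k2, p1, p2, k3] as OpenCV has them; the pictures are not rectified), "rvec" (rotation vector, rad) and "tvec" (3), from world to camera coordinates, as OpenCV has them. Camera axes: x right, y down, z forward; pixel columns grow to the right and rows downward; lengths in mm; the calibration is good to about 2 mm. A picture is of the moment at which its call begins: read the wrist's pose just before it. camera_params takes no time and is no camera call; for the wrist camera it gives the pose at the moment of the call.
- r.sign_off(): hands the job in; it is judged then, once.
The state is a dict: "clock": time; "qpos": joint angles; "qvel": joint speeds; "joint_efforts": joint torques, N m; "eef_pos": TCP position; "tcp_rot": TCP orientation; "contact_force": force on the tool from outside, world axes, zero at the start; "wrist_torque": the same for the moment, N m; "opening": opening from 0.0 (shut) to 1.0 (fully open); "grasp_force": force on a finger pad.
Only numpy, scipy, OpenCV 4.12 (cv2) and the standard library are available. Lean on these libraries where they do the work, as an engineer would, in place of code of your own. Each camera call takes 0.05 s, during which the arm holds its last target. There are 200 camera calls.

## Task

Turn the lamp dial in its well down to the off stop, then lay every specimen carrier flat and square inside a bay outline of the stage, one to a bay, and put a retaining bar across each loaded bay, resting on both rails between the locating pins and centred lengthwise. Only when all are loaded and barred, turn the lamp dial up to the broad running mark. Leave the bottle, jar and objective lens where they are; a bar left over may stay on the bench.

Things in the scene. Friction and masses are not known exactly. Their poses are not given: they have to be found in the camera images.
- stage: Fixed inspection stage: black plate 210 (x) x 240 (y) x 24 mm, origin at its underside's centre. Two aluminium rails 22 mm wide lie along y at x = -75 and +75 mm, tops 50 mm above the bench. Between them three bays outlined in white (98 x 57 mm, long in x) at y = -85, 0, 85 mm. At each bay each rail has two upright pins 10 mm thick, 14 mm high, tapered, 17 mm either side of the bay's middle line.
- bay0 (a point): Centre of stage bay 0 on the plate's upper face, 24 mm above the bench; axes as the stage's. Rail tops are 26 mm above this point. A bar laid along stage x across both rails through the bay's middle lies between the pins with 3 mm play on either side.
- bay1 (a point): Centre of stage bay 1 on the plate's upper face, 24 mm above the bench; axes as the stage's. Rail tops are 26 mm above this point. A bar laid along stage x across both rails through the bay's middle lies between the pins with 3 mm play on either side.
- bay2 (a point): Centre of stage bay 2 on the plate's upper face, 24 mm above the bench; axes as the stage's. Rail tops are 26 mm above this point. A bar laid along stage x across both rails through the bay's middle lies between the pins with 3 mm play on either side.
- carrier0: Loose specimen carrier: aluminium plate 90 (x) x 50 (y) x 6 mm with a block 60 (x) x 26 (y) mm standing on its middle (22 mm high in all), and a black disc with a small round mirror-like specimen on the block; about 0.16 kg. Origin at the centre of its underside, z up; it starts flat on the bench. Two or three are present (None: absent); all alike.
- carrier1: Loose specimen carrier: aluminium plate 90 (x) x 50 (y) x 6 mm with a block 60 (x) x 26 (y) mm standing on its middle (22 mm high in all), and a black disc with a small round mirror-like specimen on the block; about 0.16 kg. Origin at the centre of its underside, z up; it starts flat on the bench. Two or three are present (None: absent); all alike.
- carrier2: Loose specimen carrier: aluminium plate 90 (x) x 50 (y) x 6 mm with a block 60 (x) x 26 (y) mm standing on its middle (22 mm high in all), and a black disc with a small round mirror-like specimen on the block; about 0.16 kg. Origin at the centre of its underside, z up; it starts flat on the bench. Two or three are present (None: absent); all alike.
- bar0: Loose steel retaining bar 180 (x) x 18 (y) x 12 mm; on its middle a grip block 40 (x) x 10 (y) mm, 16 high (28 in all); about 0.2 kg. Origin at its underside's centre, x along the bar, z up; starts flat on the bench, block up. Three, all alike, always present, so one may be spare. On the rails its underside is 26 mm above the bay point, 3 mm clear of a carrier lying in the bay.
- bar1: Loose steel retaining bar 180 (x) x 18 (y) x 12 mm; on its middle a grip block 40 (x) x 10 (y) mm, 16 high (28 in all); about 0.2 kg. Origin at its underside's centre, x along the bar, z up; starts flat on the bench, block up. Three, all alike, always present, so one may be spare. On the rails its underside is 26 mm above the bay point, 3 mm clear of a carrier lying in the bay.
- bar2: Loose steel retaining bar 180 (x) x 18 (y) x 12 mm; on its middle a grip block 40 (x) x 10 (y) mm, 16 high (28 in all); about 0.2 kg. Origin at its underside's centre, x along the bar, z up; starts flat on the bench, block up. Three, all alike, always present, so one may be spare. On the rails its underside is 26 mm above the bay point, 3 mm clear of a carrier lying in the bay.
- supply: Fixed lamp supply: white box 120 x 120 x 50 mm high, origin at its underside's centre. In its top a round well 84 mm across and 36 mm deep holds the dial. On the rim round the well: a thin black line on the box's -x side (off), small dots, and one broad black line (running mark) 1.2 rad clockwise from the off line, seen from above.
- dial_grip (a point): Point on the dial's upright axis inside the well, 36 mm above the bench; turns with the dial. Its x axis lies along the grip blade (50 long, 16 wide along point y; from 20 to 44 mm above the bench, its top 6 mm below the rim); white pointer on the blade's -x half. The blade stands on a round flange 60 mm across, its top 20 mm above the bench.
- dial (a joint): Angle of the lamp dial in rad: 0 = off stop (pointer at the thin off line), growing clockwise seen from above; 1.2 = pointer at the broad running mark; end stop at 2.4. Light friction (0.04 N m), stays where it is left.
- cleaner: Bystander: clear bottle 130 mm high, 56 mm thick; origin under its base.
- jar: Bystander: amber jar 60 mm high, 60 mm thick; origin under its base.
- objective: Bystander: brass microscope objective standing on the bench, 50 mm high, 42 mm thick; origin under its base.

How it is judged (in metres and radians):
On the way, in this order (a step that is already met when the one before it is completed fails the run):
1. the lamp dial is turned down to the off stop (below 0.12 rad) (value of joint dial below 0.12 rad), for 0.2 s.
2. every carrier lies in a bay with a retaining bar across it, and the lamp is still down (below 0.3 rad) (x of carrier0 in the frame of stage between -0.016 and 0.016 m and z of carrier0 in the frame of stage between 0.02 and 0.028 m and angle between the x axis of each of carrier0, carrier1, carrier2 and the x axis of stage, either way round below 0.2 rad and angle between each of carrier0, carrier1, carrier2's own z axis and vertical below 0.08 rad and (y of carrier0 in the frame of stage between -0.097 and -0.073 m or y of carrier0 in the frame of stage between -0.012 and 0.012 m or y of carrier0 in the frame of stage between 0.073 and 0.097 m) and ((x of bar0 in the frame of stage between -0.015 and 0.015 m and z of bar0 in the frame of stage between 0.046 and 0.0545 m and angle between the x axis of bar0 and the x axis of stage, either way round below 0.08 rad and y of bar0 in the frame of carrier0 between -0.019 and 0.019 m) or (x of bar1 in the frame of stage between -0.015 and 0.015 m and z of bar1 in the frame of stage between 0.046 and 0.0545 m and angle between the x axis of bar1 and the x axis of stage, either way round below 0.08 rad and y of bar1 in the frame of carrier0 between -0.019 and 0.019 m) or (x of bar2 in the frame of stage between -0.015 and 0.015 m and z of bar2 in the frame of stage between 0.046 and 0.0545 m and angle between the x axis of bar2 and the x axis of stage, either way round below 0.08 rad and y of bar2 in the frame of carrier0 between -0.019 and 0.019 m)) and x of carrier1 in the frame of stage between -0.016 and 0.016 m and z of carrier1 in the frame of stage between 0.02 and 0.028 m and (y of carrier1 in the frame of stage between -0.097 and -0.073 m or y of carrier1 in the frame of stage between -0.012 and 0.012 m or y of carrier1 in the frame of stage between 0.073 and 0.097 m) and ((x of bar0 in the frame of stage between -0.015 and 0.015 m and z of bar0 in the frame of stage between 0.046 and 0.0545 m and angle between the x axis of bar0 and the x axis of stage, either way round below 0.08 rad and y of bar0 in the frame of carrier1 between -0.019 and 0.019 m) or (x of bar1 in the frame of stage between -0.015 and 0.015 m and z of bar1 in the frame of stage between 0.046 and 0.0545 m and angle between the x axis of bar1 and the x axis of stage, either way round below 0.08 rad and y of bar1 in the frame of carrier1 between -0.019 and 0.019 m) or (x of bar2 in the frame of stage between -0.015 and 0.015 m and z of bar2 in the frame of stage between 0.046 and 0.0545 m and angle between the x axis of bar2 and the x axis of stage, either way round below 0.08 rad and y of bar2 in the frame of carrier1 between -0.019 and 0.019 m)) and x of carrier2 in the frame of stage between -0.016 and 0.016 m and z of carrier2 in the frame of stage between 0.02 and 0.028 m and (y of carrier2 in the frame of stage between -0.097 and -0.073 m or y of carrier2 in the frame of stage between -0.012 and 0.012 m or y of carrier2 in the frame of stage between 0.073 and 0.097 m) and ((x of bar0 in the frame of stage between -0.015 and 0.015 m and z of bar0 in the frame of stage between 0.046 and 0.0545 m and angle between the x axis of bar0 and the x axis of stage, either way round below 0.08 rad and y of bar0 in the frame of carrier2 between -0.019 and 0.019 m) or (x of bar1 in the frame of stage between -0.015 and 0.015 m and z of bar1 in the frame of stage between 0.046 and 0.0545 m and angle between the x axis of bar1 and the x axis of stage, either way round below 0.08 rad and y of bar1 in the frame of carrier2 between -0.019 and 0.019 m) or (x of bar2 in the frame of stage between -0.015 and 0.015 m and z of bar2 in the frame of stage between 0.046 and 0.0545 m and angle between the x axis of bar2 and the x axis of stage, either way round below 0.08 rad and y of bar2 in the frame of carrier2 between -0.019 and 0.019 m)) and value of joint dial below 0.3 rad), for 0.3 s.
3. the lamp dial is turned up to the running mark (1.0 to 1.4 rad) (value of joint dial between 1 and 1.4 rad), for 0.2 s.
At the end, for the whole second after the job is handed in: Each carrier flat in a bay (within 16 mm along, 12 mm across, 0.2 rad) under a bar lying on both rails (centred within 15 mm lengthwise, 19 mm from the carrier's middle line, aligned within 0.08 rad, height within 4 mm); dial at 1.0 to 1.4 rad; all at rest (all of step 3 and x of carrier0 in the frame of stage between -0.016 and 0.016 m and z of carrier0 in the frame of stage between 0.02 and 0.028 m and angle between the x axis of each of carrier0, carrier1, carrier2 and the x axis of stage, either way round below 0.2 rad and angle between each of carrier0, carrier1, carrier2's own z axis and vertical below 0.08 rad and (y of carrier0 in the frame of stage between -0.097 and -0.073 m or y of carrier0 in the frame of stage between -0.012 and 0.012 m or y of carrier0 in the frame of stage between 0.073 and 0.097 m) and ((x of bar0 in the frame of stage between -0.015 and 0.015 m and z of bar0 in the frame of stage between 0.046 and 0.0545 m and angle between the x axis of bar0 and the x axis of stage, either way round below 0.08 rad and y of bar0 in the frame of carrier0 between -0.019 and 0.019 m) or (x of bar1 in the frame of stage between -0.015 and 0.015 m and z of bar1 in the frame of stage between 0.046 and 0.0545 m and angle between the x axis of bar1 and the x axis of stage, either way round below 0.08 rad and y of bar1 in the frame of carrier0 between -0.019 and 0.019 m) or (x of bar2 in the frame of stage between -0.015 and 0.015 m and z of bar2 in the frame of stage between 0.046 and 0.0545 m and angle between the x axis of bar2 and the x axis of stage, either way round below 0.08 rad and y of bar2 in the frame of carrier0 between -0.019 and 0.019 m)) and x of carrier1 in the frame of stage between -0.016 and 0.016 m and z of carrier1 in the frame of stage between 0.02 and 0.028 m and (y of carrier1 in the frame of stage between -0.097 and -0.073 m or y of carrier1 in the frame of stage between -0.012 and 0.012 m or y of carrier1 in the frame of stage between 0.073 and 0.097 m) and ((x of bar0 in the frame of stage between -0.015 and 0.015 m and z of bar0 in the frame of stage between 0.046 and 0.0545 m and angle between the x axis of bar0 and the x axis of stage, either way round below 0.08 rad and y of bar0 in the frame of carrier1 between -0.019 and 0.019 m) or (x of bar1 in the frame of stage between -0.015 and 0.015 m and z of bar1 in the frame of stage between 0.046 and 0.0545 m and angle between the x axis of bar1 and the x axis of stage, either way round below 0.08 rad and y of bar1 in the frame of carrier1 between -0.019 and 0.019 m) or (x of bar2 in the frame of stage between -0.015 and 0.015 m and z of bar2 in the frame of stage between 0.046 and 0.0545 m and angle between the x axis of bar2 and the x axis of stage, either way round below 0.08 rad and y of bar2 in the frame of carrier1 between -0.019 and 0.019 m)) and x of carrier2 in the frame of stage between -0.016 and 0.016 m and z of carrier2 in the frame of stage between 0.02 and 0.028 m and (y of carrier2 in the frame of stage between -0.097 and -0.073 m or y of carrier2 in the frame of stage between -0.012 and 0.012 m or y of carrier2 in the frame of stage between 0.073 and 0.097 m) and ((x of bar0 in the frame of stage between -0.015 and 0.015 m and z of bar0 in the frame of stage between 0.046 and 0.0545 m and angle between the x axis of bar0 and the x axis of stage, either way round below 0.08 rad and y of bar0 in the frame of carrier2 between -0.019 and 0.019 m) or (x of bar1 in the frame of stage between -0.015 and 0.015 m and z of bar1 in the frame of stage between 0.046 and 0.0545 m and angle between the x axis of bar1 and the x axis of stage, either way round below 0.08 rad and y of bar1 in the frame of carrier2 between -0.019 and 0.019 m) or (x of bar2 in the frame of stage between -0.015 and 0.015 m and z of bar2 in the frame of stage between 0.046 and 0.0545 m and angle between the x axis of bar2 and the x axis of stage, either way round below 0.08 rad and y of bar2 in the frame of carrier2 between -0.019 and 0.019 m)) and linear speed of each of carrier0, carrier1, carrier2, bar0, bar1, bar2 below 0.02 m/s); the robot touches nothing.
It fails at once if the bottle is disturbed (moved over 40 mm) (distance of cleaner from where it was at the start of the episode above 0.04 m).
It fails at once if the jar is disturbed (moved over 40 mm) (distance of jar from where it was at the start of the episode above 0.04 m).
It fails at once if the objective lens is disturbed (moved over 40 mm) (distance of objective from where it was at the start of the episode above 0.04 m).
Of carrier0, carrier1, carrier2 only 2 to 3 are there at a start; the rules pass over those that are not, and their reading is None.
At some moment in a run one of carrier0, carrier1, carrier2, bar0, bar1, bar2 may be knocked a few centimetres aside while the robot is not near it.
Once in a run the grip may slacken for a moment while it holds something.
It also fails if it takes over 210 s, if anything falls off the work surface, if the arm or the gripper's body presses on something with over 40 N, if the wrist force passes 120 N, or if a joint passes its speed limit or range.

## Working session

There is one attempt and no reset: what is moved stays moved. The work goes in short steps, Python scripts to look and compute and a shell command to move; the robot and the scene stay as the last step left them, time stands still between calls to the robot, and variables do not carry over. Pictures are saved under pics/ and viewed, at most 14 in all, crops included, and the job is handed in when it is done.

```bash
ls; mkdir -p pics; python3 - <<'E'
from rig import r
import cv2
for n in ("top","scene"):
    f=r.grab_frame(n); cv2.imwrite(f"pics/{n}0.png",cv2.resize(f[:,:,::-1],(800,600),interpolation=cv2.INTER_CUBIC))
    print(r.camera_params(n))
print(r.sense())
E
```

```text
pics
rig.py
steer.py
{'fx': 443.64252129587015, 'fy': 443.64252129587015, 'cx': 253.98154042482136, 'cy': 194.91231314246187, 'dist_coeffs': array([-0.04255207,  0.        ,  0.        ,  0.        ,  0.        ]), 'rvec': array([ 2.12432401, -2.17832567,  0.13058907]), 'tvec': array([  51.53224733,  606.18455513, 1231.73583711])}
{'fx': 433.36449954870153, 'fy': 433.36449954870153, 'cx': 251.26651214204256, 'cy': 192.30553585667533, 'dist_coeffs': array([-0.06320196,  0.        ,  0.        ,  0.        ,  0.        ]), 'rvec': array([ 1.95157089,  0.97153494, -0.52737447]), 'tvec': array([-399.06683261, -199.40802721, 1594.12165332])}
{'clock': 0.1, 'qpos': array([-1.11038524e+00,  3.53567513e-01,  1.63402885e+00,  2.57203964e-06,
        1.15521150e+00, -2.41181634e-03]), 'qvel': array([ 0.00065295, -0.00078773, -0.00237496,  0.00050162, -0.00049371,
        0.00122779]), 'joint_efforts': array([-3.41020705e-04, -6.06359482e+01, -3.42818999e+01, -6.34817911e-05,
        3.89581648e-03, -8.81283654e-06]), 'eef_pos': array([ 278.87016402, -558.90491821,  252.65707403]), 'tcp_rot': array([-3.14037745e+00, -5.28269940e-06,  4.62821863e-01]), 'contact_force': array([-0.57496929, -0.61694779, -0.03204762]), 'wrist_torque': array([-0.00190288, -0.00209736, -0.02191533]), 'grasp_force': 0.0, 'opening': 0.9969900694241037}
```
View pics/top0.png

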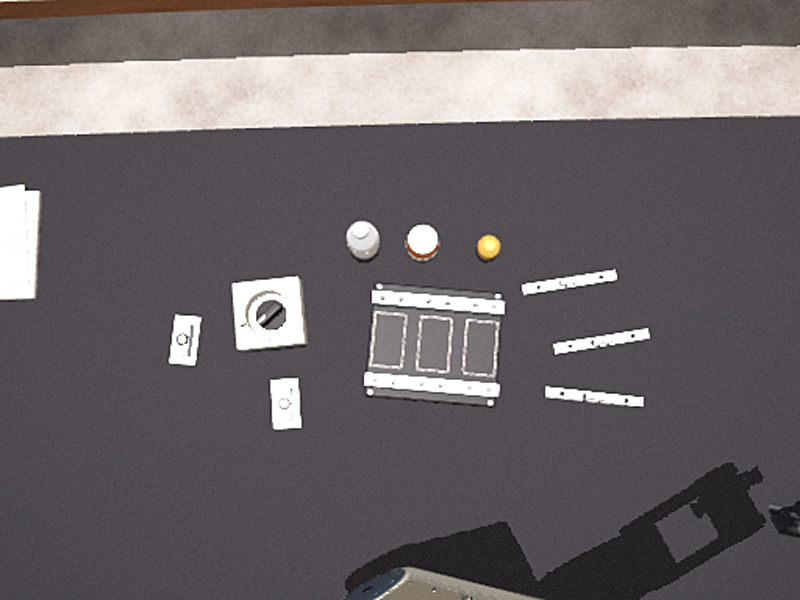

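View pics/scene0.png

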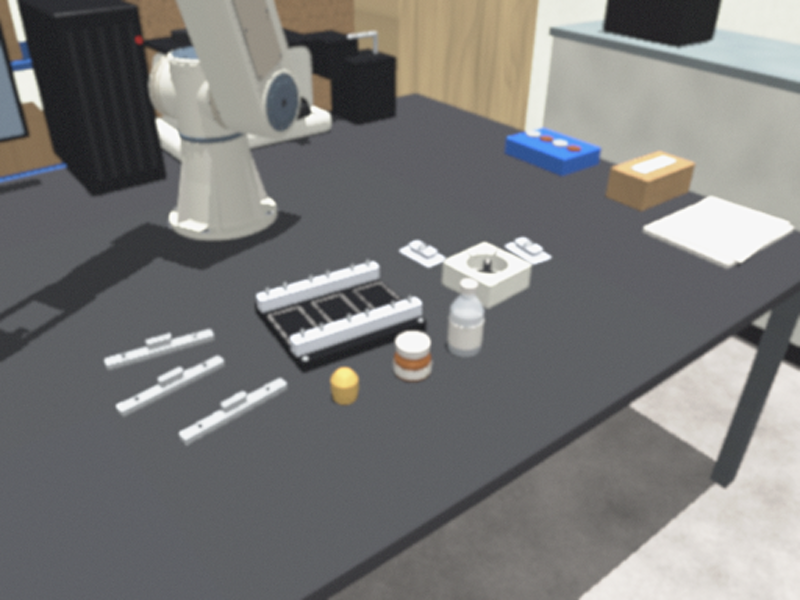

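```bash
cat > h.py <<'E'
from rig import r
import cv2, numpy as np, sys
from scipy.spatial.transform import Rotation as Ro
def K(p): return np.array([[p['fx'],0,p['cx']],[0,p['fy'],p['cy']],[0,0,1.]])
def w(p,uv,z):
    n=cv2.undistortPoints(np.float64(uv).reshape(-1,1,2),K(p),p['dist_coeffs']).reshape(-1,2)
    R=cv2.Rodrigues(p['rvec'])[0]; c=-R.T@p['tvec']
    d=np.c_[n,np.ones(len(n))]@R
    return c+d*((z-c[2])/d[:,2])[:,None]
def px(p,P): return cv2.projectPoints(np.float64(P).reshape(-1,1,3),p['rvec'],p['tvec'],K(p),p['dist_coeffs'])[0].reshape(-1,2)
def shot(cam,name,crop=None,s=1):
    p=r.camera_params(cam); f=r.grab_frame(cam); g=f[:,:,::-1]
    if crop: x0,y0,x1,y1=crop; g=g[y0:y1,x0:x1]
    cv2.imwrite(f"pics/{name}.png",cv2.resize(g,None,fx=s,fy=s,interpolation=cv2.INTER_CUBIC)); return p,f
def plan(x,y,z,yaw,fold=True):
    s=r.sense(); a=Ro.from_euler('xyz',s['tcp_rot']); b=Ro.from_euler('xyz',[np.pi,0,yaw])
    if fold:
        b2=Ro.from_euler('xyz',[np.pi,0,yaw+np.pi])
        if (a.inv()*b2).magnitude()<(a.inv()*b).magnitude(): b=b2
    v=(a.inv()*b).as_rotvec(); t=np.array([x,y,z])-s['eef_pos']
    n=max(1,int(np.ceil(max(np.linalg.norm(t)/41,np.linalg.norm(v)/.124))))
    M=sum((a*Ro.from_rotvec(v*k/n)).as_matrix() for k in range(n)); d=np.linalg.solve(M,t)
    print('n',n,'rows:',np.round(v/n,4),np.round(d,2),'q6',s['qpos'][5].round(2),'t',round(s['clock'],1))
if __name__=='__main__': plan(*map(float,sys.argv[1:5]))
E
python3 - <<'E'
from h import *
p,f=shot('top','t1',(100,160,260,290),5)
cv2.imwrite('pics/t1b.png',cv2.resize(f[165:285,225:425,::-1],None,fx=4,fy=4,interpolation=cv2.INTER_CUBIC))
g=cv2.cvtColor(f,cv2.COLOR_RGB2GRAY); m=(g>150).astype(np.uint8)
n,l,st,c=cv2.connectedComponentsWithStats(m)
for i in range(1,n):
    if st[i,4]>100 and 150<c[i,1]<300:
        pts=np.argwhere(l==i)[:,::-1].astype(np.float64); q=w(p,pts,8)[:,:2]
        (cx,cy),sz,an=cv2.minAreaRect(q.astype(np.float32)); 
        e=np.linalg.eigh(np.cov(q.T))[1][:,1]; print(c[i].round(1),st[i,4],q.mean(0).round(1),np.round(sz,0),'yaw',round(np.arctan2(e[1],e[0]),3))
wp=r.camera_params('wrist');print(wp); print(w(wp,[[0,0],[511,0],[511,383],[0,383],[256,192]],0).round())
E
```

```text
[ 11.4 154.5] 1722 [754.  767.6] [227.  79.] yaw -3.097
[231.8 152.5] 378 [740.1  99.2] [67. 61.] yaw -2.919
[270.1 152.8] 289 [736.4 -14.6] [54. 55.] yaw 2.694
[312.4 157.2] 160 [ 719.8 -139.7] [39. 40.] yaw 2.691
[363.9 180.1] 413 [ 647.  -288.8] [ 20. 182.] yaw 1.706
[171. 200.] 1574 [602.7 280.9] [129. 129.] yaw 2.781
[280.3 192.8] 736 [615.5 -40.8] [249.  26.] yaw 1.459
[248.  217.2] 238 [546.5  55.5] [ 64. 106.] yaw 3.008
[117.8 217.1] 493 [555.9 437.9] [50. 93.] yaw 3.03
[277.5 219.8] 223 [536.6 -30.3] [ 64. 105.] yaw 3.024
[306.8 222.2] 216 [ 527.3 -115.5] [ 64. 106.] yaw 3.071
[384.6 217.8] 419 [ 534.1 -343.3] [ 20. 182.] yaw 1.706
[275.8 245.7] 772 [461.5 -23.1] [251.  26.] yaw 1.459
[182.4 258. ] 585 [432.9 248. ] [93. 53.] yaw -3.08
[379.1 253.5] 406 [ 431.4 -321. ] [182.  20.] yaw 1.438
{'fx': 284.01640931798187, 'fy': 284.01640931798187, 'cx': 259.02115731989073, 'cy': 190.23051135909944, 'dist_coeffs': array([-0.00525955,  0.        ,  0.        ,  0.        ,  0.        ]), 'rvec': array([-2.47031309,  1.52873919,  0.21017451]), 'tvec': array([-623.8306867 ,  -35.2154908 ,  379.30811784])}
[[  317.  -203.     0.]
 [  580.  -734.     0.]
 [  133. -1107.     0.]
 [ -255.  -332.     0.]
 [  242.  -572.     0.]]
```

View pics/t1.png

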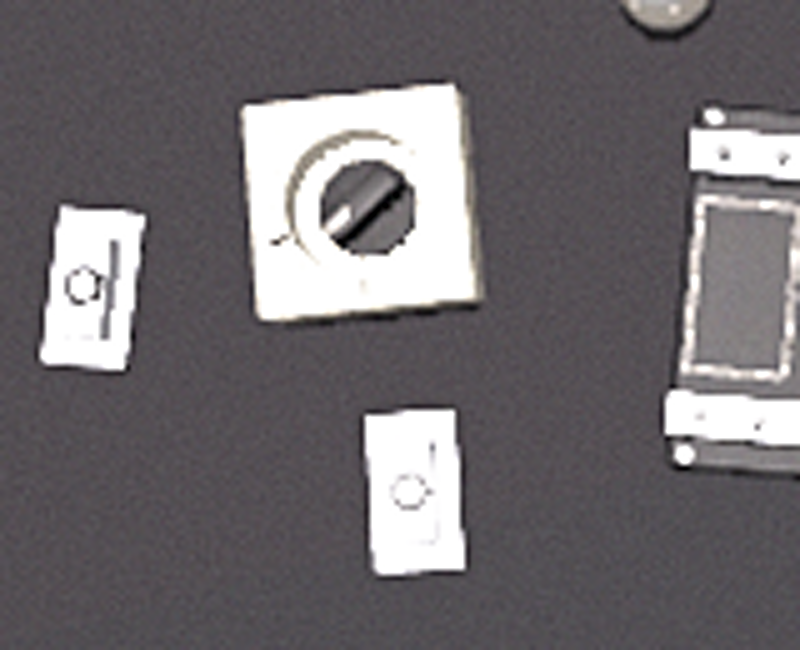

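View pics/t1b.png

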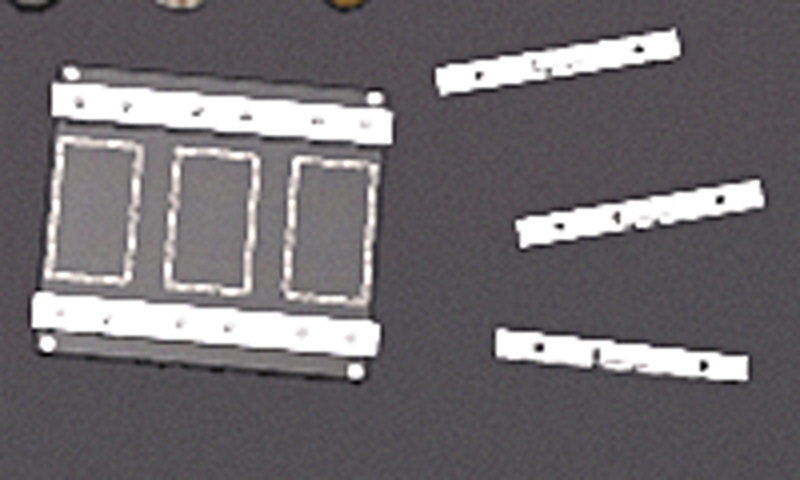

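```bash
python3 - <<'E'
from h import *
p=r.camera_params('top')
q=np.array([[243,105],[457,85],[482,298],[258,320]])/5+[100,160]
print(w(p,q,50).round(),w(p,q,50).mean(0), w(p,np.array([[368,208]])/5+[100,160],20))
# stage corners screws
plan(590,275,260,2.0)
wp=r.camera_params('wrist'); R=cv2.Rodrigues(wp['rvec'])[0]; print('cam',-R.T@wp['tvec'])
E
```

```text
[[654. 337.  50.]
 [662. 214.  50.]
 [540. 201.  50.]
 [530. 328.  50.]] [596.52896106 269.89790378  50.        ] [[596.15710371 270.87960888  20.        ]]
n 22 rows: [-0.     -0.     -0.0699] [44.72 -0.77 -0.32] q6 -0.0 t 0.1
cam [ 338.83375612 -528.86331177  373.86466521]
```

```bash
A='0 0 -.0615 39.4 -.7 0 1'; for i in 1; do python3 steer.py '0 0 -.0615 39.4 -.7 0 1;0 0 -.0615 39.4 -.7 0 1;0 0 -.0615 39.4 -.7 0 1;0 0 -.0615 39.4 -.7 0 1;0 0 -.0615 39.4 -.7 0 1'
python3 steer.py '0 0 -.0615 39.4 -.7 0 1;0 0 -.0615 39.4 -.7 0 1;0 0 -.0615 39.4 -.7 0 1;0 0 -.0615 39.4 -.7 0 1;0 0 -.0615 39.4 -.7 0 1'
python3 steer.py '0 0 -.0615 39.4 -.7 0 1;0 0 -.0615 39.4 -.7 0 1;0 0 -.0615 39.4 -.7 0 1;0 0 -.0615 39.4 -.7 0 1;0 0 -.0615 39.4 -.7 0 1'
python3 steer.py '0 0 -.0615 39.4 -.7 0 1;0 0 -.0615 39.4 -.7 0 1;0 0 -.0615 39.4 -.7 0 1;0 0 -.0615 39.4 -.7 0 1;0 0 -.0615 39.4 -.7 0 1'
python3 steer.py '0 0 -.0615 39.4 -.7 0 1;0 0 -.0615 39.4 -.7 0 1;0 0 -.0615 39.4 -.7 0 1;0 0 -.0615 39.4 -.7 0 1;0 0 -.0615 39.4 -.7 0 1'; done
python3 steer.py '0 0 0 0 0 0 1;0 0 0 0 0 0 1;0 0 0 0 0 0 1'
python3 - <<'E'
from h import *
p,f=shot('wrist','w1',None,1.5); print(px(p,[[596,270,50],[596,270,20]]), p); print(r.sense()['eef_pos'],r.sense()['tcp_rot'])
E
```

```text
clock: 0.57
eef_pos: [442.0, -446.8, 253.0]
tcp_rot: [-3.142, -0.0, 0.773]
contact_force: [-0.1, -0.9, -1.2]
opening: 1.0
grasp_force: 0.0
clock: 0.98
eef_pos: [562.0, -291.1, 253.0]
tcp_rot: [-3.142, 0.0, 1.081]
contact_force: [0.5, -0.4, -0.7]
opening: 1.002
grasp_force: 0.0
clock: 1.4
eef_pos: [629.2, -106.7, 253.0]
tcp_rot: [-3.141, 0.0, 1.388]
contact_force: [0.5, -0.1, -0.3]
opening: 1.0
grasp_force: 0.0
clock: 1.82
eef_pos: [637.4, 89.5, 253.0]
tcp_rot: [-3.141, 0.0, 1.696]
contact_force: [0.8, -0.3, -0.1]
opening: 0.994
grasp_force: 0.0
clock: 2.23
eef_pos: [585.8, 279.0, 253.0]
tcp_rot: [-3.141, -0.0, 2.003]
contact_force: [0.4, 1.2, -0.1]
opening: 0.999
grasp_force: 0.0
clock: 2.48
eef_pos: [586.3, 277.0, 253.0]
tcp_rot: [-3.141, 0.0, 2.001]
contact_force: [-0.4, 0.8, -0.3]
opening: 1.0
grasp_force: 0.0
[[264.68891526 180.8446588 ]
 [264.26340599 175.32442755]] {'fx': 284.01640931798187, 'fy': 284.01640931798187, 'cx': 259.02115731989073, 'cy': 190.23051135909944, 'dist_coeffs': array([-0.00525955,  0.        ,  0.        ,  0.        ,  0.        ]), 'rvec': array([-2.81062387, -0.612888  , -0.08152069]), 'tvec': array([-647.59287324,  -26.98539347,  381.47443844])}
[586.6255809  276.34457482 253.08447446] [-3.14113922e+00  4.10632688e-04  1.99945923e+00]
```

View pics/w1.png

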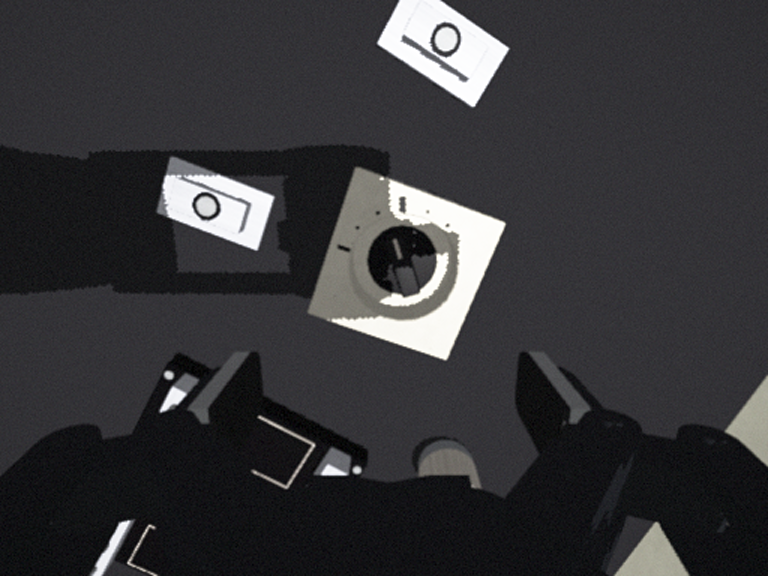

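```bash
python3 - <<'E'
from h import *
p=r.camera_params('wrist')
im=cv2.imread('pics/w1.png'); cv2.imwrite('pics/w1c.png',cv2.resize(im[150:370,290:520],None,fx=2.6,fy=2.6,interpolation=cv2.INTER_CUBIC))
c=w(p,np.array([[356,167],[505,221],[447,360],[308,312]])/1.5,50); print(c.round(1),c.mean(0).round(1))
C=c.mean(0)
for n,u,z in (('off',(344,248),50),('run',(402.5,204),50),('ptr1',(393,241),44),('ptr2',(400,259),44),('end',(408,292),44)):
    a=w(p,np.array([u])/1.5,z)[0]; d=a-C; print(n,a.round(1),np.hypot(*d[:2]).round(1),np.arctan2(d[1],d[0]).round(3))
E
```

```text
[[535.9 328.2  50. ]
 [654.3 338.9  50. ]
 [665.8 217.9  50. ]
 [545.4 209.1  50. ]] [600.4 273.5  50. ]
off [551.4 269.1  50. ] 49.2 -3.052
run [578.3 318.1  50. ] 49.8 2.031
ptr1 [584.  288.8  44. ] 22.5 2.39
ptr2 [595.  278.1  44. ] 7.1 2.436
end [612.3 256.1  44. ] 21.1 -0.968
```

View pics/w1c.png

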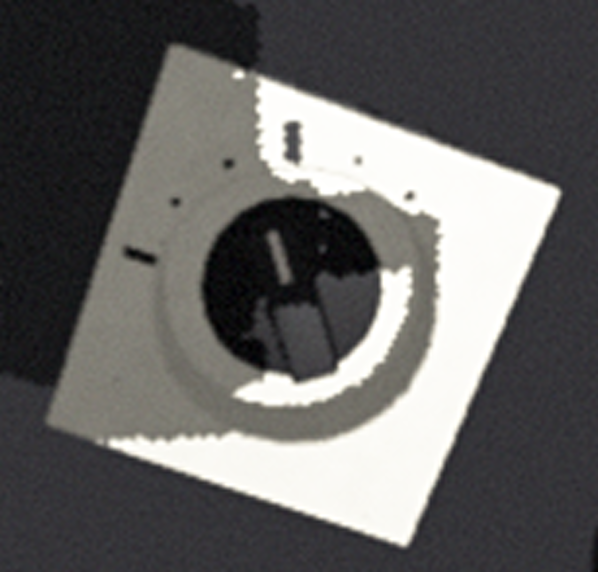

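```bash
python3 h.py 598.5 272.5 100 2.284; python3 -c "
from rig import r;print(r.nose_length)"
```

```text
n 4 rows: [-0.0001  0.0001 -0.0711] [-2.34  2.08 38.27] q6 0.01 t 2.5
22.0
```

```bash
python3 steer.py '0 0 -.071 -2.34 2.08 38.2 .42;0 0 -.071 -2.34 2.08 38.2 .42;0 0 -.071 -2.34 2.08 38.2 .42;0 0 -.071 -2.34 2.08 38.2 .42;0 0 0 0 0 0 .42' 20 >/dev/null;  python3 steer.py '0 0 0 0 0 0 .42;0 0 0 0 0 0 .42;0 0 0 0 0 0 .42'; python3 h.py 598.5 272.5 46 2.284
```

```text
clock: 3.2
eef_pos: [600.2, 273.6, 103.5]
tcp_rot: [3.138, 0.001, 2.282]
contact_force: [0.6, -0.0, 1.3]
opening: 0.42
grasp_force: 0.0
n 2 rows: [ 0.002   0.0006 -0.0011] [ 0.15 -1.09 28.75] q6 -0.29 t 3.2
```

```bash
python3 steer.py '0 0 0 .1 -1 19 .42;0 0 0 .1 -1 19 .42;0 0 0 0 0 19 .42;0 0 0 0 0 0 .42'; python3 steer.py '0 0 0 0 0 0 .1;0 0 0 0 0 0 .1;0 0 0 0 0 0 .1;0 0 0 0 0 0 .1;0 0 0 0 0 0 .1'
```

```text
clock: 3.53
eef_pos: [596.0, 271.9, 42.9]
tcp_rot: [-3.14, -0.0, 2.283]
contact_force: [-0.4, -0.8, 0.2]
opening: 0.42
grasp_force: 0.0
clock: 3.95
eef_pos: [599.4, 273.9, 46.1]
tcp_rot: [3.135, 0.001, 2.284]
contact_force: [4.9, 5.6, -6.4]
opening: 0.179
grasp_force: 26.4
```

```bash
python3 steer.py '0 0 -.12 0 0 0 .1;0 0 -.12 0 0 0 .1;0 0 -.12 0 0 0 .1;0 0 -.12 0 0 0 .1'; python3 steer.py '0 0 -.12 0 0 0 .1;0 0 -.12 0 0 0 .1;0 0 -.12 0 0 0 .1;0 0 -.1 0 0 0 .1;0 0 0 0 0 0 .1';  python3 steer.py '0 0 0 0 0 0 .1;0 0 0 0 0 0 .1;0 0 0 0 0 0 .1'; python3 -c "
from rig import r;print(r.sense()['wrist_torque'])"
```

```text
clock: 4.28
eef_pos: [599.3, 273.7, 46.0]
tcp_rot: [3.137, 0.004, 2.77]
contact_force: [4.3, 3.4, -6.4]
opening: 0.182
grasp_force: 26.5
clock: 4.7
eef_pos: [599.3, 273.4, 46.1]
tcp_rot: [3.139, 0.006, -3.054]
contact_force: [5.5, 2.3, -6.1]
opening: 0.186
grasp_force: 26.7
clock: 4.95
eef_pos: [599.3, 273.5, 46.0]
tcp_rot: [3.139, 0.006, -3.059]
contact_force: [4.3, 2.9, -6.1]
opening: 0.18
grasp_force: 26.6
[ 0.38864033 -0.71947729  0.00649606]
```

```bash
python3 steer.py '0 0 -.06 0 0 0 .1;0 0 0 0 0 0 .1;0 0 0 0 0 0 .1;0 0 0 0 0 0 .1'; python3 -c "
from rig import r;print(r.sense()['wrist_torque'])"
```

```text
clock: 5.28
eef_pos: [599.1, 273.5, 46.1]
tcp_rot: [3.139, 0.005, -3.003]
contact_force: [4.0, 3.2, 1.8]
opening: 0.181
grasp_force: 46.0
[ 0.50891529 -0.61165225 -1.11186617]
```

```bash
python3 steer.py '0 0 0 0 0 0 .42;0 0 0 0 0 0 .42;0 0 0 0 0 0 .42;0 0 0 0 0 -30 .42;0 0 0 0 0 -40 .42'; python3 h.py 500 255 200 3.2
```

```text
clock: 5.7
eef_pos: [593.8, 270.8, 110.7]
tcp_rot: [-3.139, -0.008, -2.999]
contact_force: [0.5, 1.1, 0.2]
opening: 0.419
grasp_force: 0.0
n 4 rows: [-0.0007 -0.0019  0.0211] [ 23.85  -1.35 -22.22] q6 -1.29 t 5.7
```

```bash
python3 steer.py '0 -.002 .021 23.8 -1.3 -22.2 .8;0 -.002 .021 23.8 -1.3 -22.2 .8;0 -.002 .021 23.8 -1.3 -22.2 .8;0 -.002 .021 23.8 -1.3 -22.2 .8;0 0 0 0 0 0 .8';python3 steer.py '0 0 0 0 0 0 .8;0 0 0 0 0 0 .8;0 0 0 0 0 0 .8'
cat > seg.py <<'E'
from h import *
def rects(cam='wrist',name=None,z=6,th=140,amin=400):
    p=r.camera_params(cam); f=r.grab_frame(cam); g=cv2.cvtColor(f,cv2.COLOR_RGB2GRAY)
    if name: cv2.imwrite(f'pics/{name}.png',cv2.resize(f[:,:,::-1],None,fx=1.5,fy=1.5))
    n,l,st,c=cv2.connectedComponentsWithStats((g>th).astype(np.uint8))
    for i in range(1,n):
        if st[i,4]>amin:
            pts=np.argwhere(l==i)[:,::-1].astype(np.float64); q=w(p,pts,z)[:,:2].astype(np.float32)
            b=cv2.minAreaRect(q); (x,y),(a,e),t=b; t=np.radians(t+(90 if e>a else 0)); t=(t+np.pi/2)%np.pi-np.pi/2
            print(np.round(c[i]*1.5),'xy',round(x,1),round(y,1),'size',round(max(a,e)),round(min(a,e)),'yaw',round(t,3))
    return p,f
E
python3 - <<'E'
from seg import *
rects(name='w2'); print(r.sense()['eef_pos'],r.sense()['tcp_rot'])
E
```

```text
clock: 6.12
eef_pos: [499.9, 256.1, 205.8]
tcp_rot: [3.14, 0.01, -3.084]
contact_force: [1.1, 0.6, -1.0]
opening: 0.798
grasp_force: 0.0
clock: 6.37
eef_pos: [502.7, 256.3, 201.1]
tcp_rot: [-3.141, 0.007, -3.083]
contact_force: [-0.5, 0.9, -0.0]
opening: 0.8
grasp_force: 0.0
[377. 114.] xy 405.1 247.4 size 50 30 yaw -1.513
[ 70. 205.] xy 475.9 22.1 size 105 26 yaw 1.458
[114. 303.] xy 553.2 43.5 size 106 63 yaw -0.112
[613. 335.] xy 557.3 438.9 size 91 51 yaw -0.109
[404. 397.] xy 626.2 277.2 size 141 141 yaw 0.081
[ 56. 407.] xy 649.0 -5.9 size 114 28 yaw 1.46
[156. 562.] xy 807.9 53.0 size 39 35 yaw 0.866
[502.6889961  256.2347455  200.91024351] [-3.14121323  0.00666851 -3.08301003]
```

View pics/w2.png

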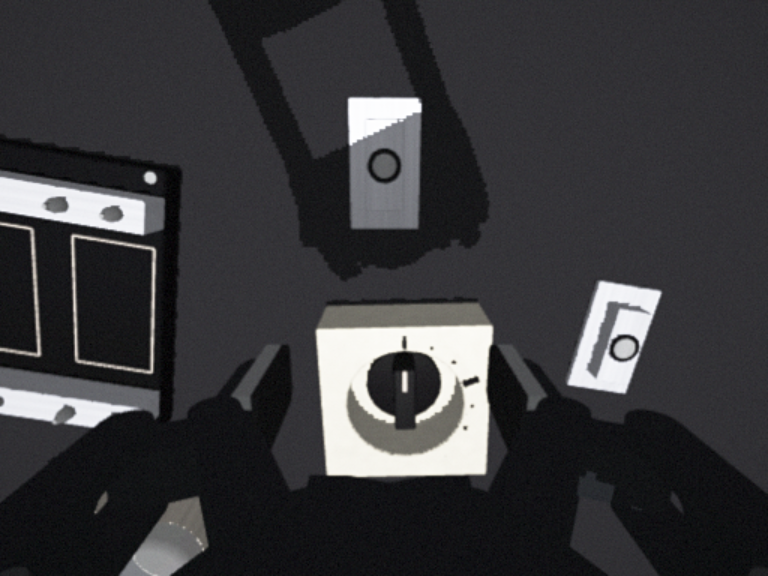

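```bash
python3 - <<'E'
from h import *
p=r.camera_params('wrist')
def q(c,z):
    a=w(p,np.array(c)/1.5,z); m=a.mean(0); e=(a[2]+a[3]-a[0]-a[1])/2; print(m.round(1),'long',np.linalg.norm(e).round(1),'yaw',np.arctan2(e[1],e[0]).round(3)); return m
q([(348.5,97.5),(421,97.5),(418.5,229),(352,229.5)],6)
q([(73,235),(155,248),(152,373),(76,360)],24)
# top cam: bays at 24
f=r.grab_frame('top'); t=r.camera_params('top')
g=cv2.cvtColor(f,cv2.COLOR_RGB2GRAY); n,l,st,c=cv2.connectedComponentsWithStats((g>150).astype(np.uint8))
for i in range(1,n):
    if 150<st[i,4]<300 and 205<c[i,1]<230:
        pts=np.argwhere(l==i)[:,::-1].astype(float); (x,y),s,a=cv2.minAreaRect(w(t,pts,24)[:,:2].astype(np.float32)); print('bay',round(x,1),round(y,1),np.round(s,1),a)
E
```

```text
[435.  249.9   6. ] long 90.5 yaw 0.06
[546.2  56.   24. ] long 98.6 yaw -0.116
bay 545.2 54.9 [ 62.  103.5] 83.33269500732422
bay 535.6 -29.5 [ 62.5 103. ] 83.65641784667969
```

```bash
python3 h.py 435 249.5 80 0.06
```

```text
n 4 rows: [-0.0001  0.0016 -0.0004] [17.11 -0.67 30.14] q6 -1.16 t 6.5
```

```bash
python3 steer.py '0 .0016 0 17.1 -.67 30 .65;0 .0016 0 17.1 -.67 30 .65;0 .0016 0 17.1 -.67 30 .65;0 .0016 0 17.1 -.67 30 .65;0 0 0 0 0 0 .65'>/dev/null;python3 steer.py '0 0 0 0 0 0 .65;0 0 0 0 0 0 .65;0 0 0 0 0 0 .65';python3 h.py 435 249.5 30.5 0.06
```

```text
clock: 7.13
eef_pos: [437.4, 250.8, 83.1]
tcp_rot: [3.14, 0.005, -3.083]
contact_force: [0.3, 0.0, 1.0]
opening: 0.65
grasp_force: 0.0
n 2 rows: [ 0.0009  0.0024 -0.0008] [ 1.3  -0.6  26.31] q6 -1.11 t 7.1
```

```bash
python3 steer.py '0 0 0 1.3 -.6 20 .65;0 0 0 .7 -.6 15 .65;0 .002 0 0 0 10 .65;0 0 0 0 0 5 .65;0 0 0 0 0 0 .65'>/dev/null;python3 steer.py '0 0 0 0 0 0 .65;0 0 0 0 0 0 .65;0 0 0 0 0 0 .65';python3 h.py 435 249.5 30 0.06
```

```text
clock: 7.8
eef_pos: [433.7, 248.8, 32.4]
tcp_rot: [3.141, 0.001, -3.083]
contact_force: [0.9, -0.4, 0.8]
opening: 0.649
grasp_force: 0.0
n 1 rows: [ 0.001   0.0008 -0.0013] [-1.31  0.58  2.36] q6 -1.11 t 7.8
```

```bash
python3 steer.py '0 0 0 -1 .5 1.5 .65;0 0 0 0 0 0 .1;0 0 0 0 0 0 .1;0 0 0 0 0 0 .1;0 0 0 0 0 0 .1' 50 ;python3 steer.py '0 0 0 0 0 0 .1;0 0 0 0 0 0 .1;0 0 0 0 0 -15 .1;0 0 0 0 0 -40 .1;0 0 0 0 0 -40 .1'; python3 h.py 546 56 150 -0.114
```

```text
clock: 8.22
eef_pos: [434.2, 249.1, 30.4]
tcp_rot: [3.141, -0.0, -3.083]
contact_force: [-0.9, -0.8, 4.6]
opening: 0.289
grasp_force: 49.7
clock: 8.63
eef_pos: [432.5, 248.1, 124.7]
tcp_rot: [-3.14, -0.005, -3.083]
contact_force: [0.4, 0.8, -1.5]
opening: 0.289
grasp_force: 49.8
n 6 rows: [-0.0004 -0.0008  0.0288] [-19.35 -31.81  -4.24] q6 -1.11 t 8.6
```

```bash
python3 steer.py '0 0 .0288 -19.35 -31.8 -4 .1;0 0 .0288 -19.35 -31.8 -4 .1;0 0 .0288 -19.35 -31.8 -4 .1;0 0 .0288 -19.35 -31.8 -4 .1;0 0 .0288 -19.35 -31.8 -4 .1'>/dev/null;python3 steer.py '0 0 .0288 -19.35 -31.8 -4 .1;0 0 0 0 0 0 .1;0 0 0 0 0 0 .1;0 0 0 0 0 0 .1;0 0 0 0 0 0 .1';python3 h.py 545.2 55.5 70 -0.114
```

```text
clock: 9.47
eef_pos: [546.7, 57.6, 148.6]
tcp_rot: [3.141, -0.002, 3.028]
contact_force: [-0.0, 0.0, -1.6]
opening: 0.291
grasp_force: 49.9
n 2 rows: [ 0.0001 -0.0009  0.0004] [ 0.56 -1.15 39.28] q6 -1.36 t 9.5
```

```bash
python3 steer.py '0 0 0 .5 -1.1 25 .1;0 0 0 .5 -1 25 .1;0 0 0 0 0 20 .1;0 0 0 0 0 12 .1;0 0 0 0 0 0 .1'>/dev/null;python3 steer.py '0 0 0 0 0 0 .1;0 0 0 0 0 0 .1;0 0 0 0 0 0 .1';python3 h.py 545.2 55.5 54.5 -0.114
```

```text
clock: 10.13
eef_pos: [547.2, 55.3, 68.2]
tcp_rot: [3.141, 0.002, 3.028]
contact_force: [0.8, -0.4, -1.8]
opening: 0.288
grasp_force: 49.9
n 1 rows: [0.0007 0.0015 0.0003] [ 2.01 -0.07 13.74] q6 -1.36 t 10.1
```

```bash
python3 steer.py '0 0 0 1.5 0 6 .1;0 .001 0 .5 0 5 .1;0 0 0 0 0 2 .1;0 0 0 0 0 0 .1;0 0 0 0 0 0 .1'>/dev/null;python3 steer.py '0 0 0 0 0 0 .1;0 0 0 0 0 0 .1;0 0 0 0 0 0 .1';python3 h.py 545.2 55.5 54.5 -0.114
```

```text
clock: 10.8
eef_pos: [544.1, 55.2, 54.4]
tcp_rot: [3.141, -0.002, 3.027]
contact_force: [-3.8, -0.3, 8.3]
opening: 0.289
grasp_force: 49.2
n 1 rows: [ 0.0003 -0.0017 -0.0002] [-1.02  0.4  -0.08] q6 -1.36 t 10.8
```

```bash
python3 steer.py '0 0 0 0 0 0 .65;0 0 0 0 0 0 .65;0 0 0 0 0 0 .65;0 0 0 0 0 -20 .65;0 0 0 0 0 -40 .65' >/dev/null; python3 steer.py '0 0 0 0 0 -40 .65;0 0 0 0 0 0 .65;0 0 0 0 0 0 .65'; python3 h.py 610 430 200 -0.109
```

```text
clock: 11.47
eef_pos: [546.1, 55.3, 156.4]
tcp_rot: [3.14, 0.003, 3.027]
contact_force: [0.0, -0.3, -0.9]
opening: 0.651
grasp_force: 0.0
n 10 rows: [ 0.0001  0.0003 -0.0005] [-2.18 37.95 -4.33] q6 -1.36 t 11.5
```

```bash
python3 steer.py '0 0 0 -2.2 37.95 -4.4 .65;0 0 0 -2.2 37.95 -4.4 .65;0 0 0 -2.2 37.95 -4.4 .65;0 0 0 -2.2 37.95 -4.4 .65;0 0 0 -2.2 37.95 -4.4 .65' >/dev/null; python3 steer.py '0 0 0 -2.2 37.95 -4.4 .65;0 0 0 -2.2 37.95 -4.4 .65;0 0 0 -2.2 37.95 -4.4 .65;0 0 0 -2.2 37.95 -4.4 .65;0 0 0 -2.2 37.95 -4.4 .65' ; python3 steer.py '0 0 0 0 0 0 .65;0 0 0 0 0 0 .65;0 0 0 0 0 0 .65;0 0 0 0 0 0 .65'; python3 - <<'E'
from seg import *
p,f=rects(name='w3',th=85)
plan(557.3,438.9,32,-.109)
E
```

```text
clock: 12.3
eef_pos: [608.9, 431.1, 195.9]
tcp_rot: [-3.14, -0.004, 3.028]
contact_force: [0.1, -0.4, 0.7]
opening: 0.652
grasp_force: 0.0
clock: 12.63
eef_pos: [609.0, 428.2, 196.6]
tcp_rot: [-3.14, -0.003, 3.027]
contact_force: [-0.8, -0.9, -0.7]
opening: 0.65
grasp_force: 0.0
[396. 187.] xy 557.0 439.1 size 90 50 yaw -0.097
[155. 282.] xy 608.1 256.0 size 161 142 yaw -1.488
[ 17. 461.] xy 754.3 90.5 size 86 36 yaw -0.355
n 5 rows: [-0.0002 -0.0006 -0.0012] [10.51  0.99 33.03] q6 -0.85 t 12.7
```

View pics/w3.png

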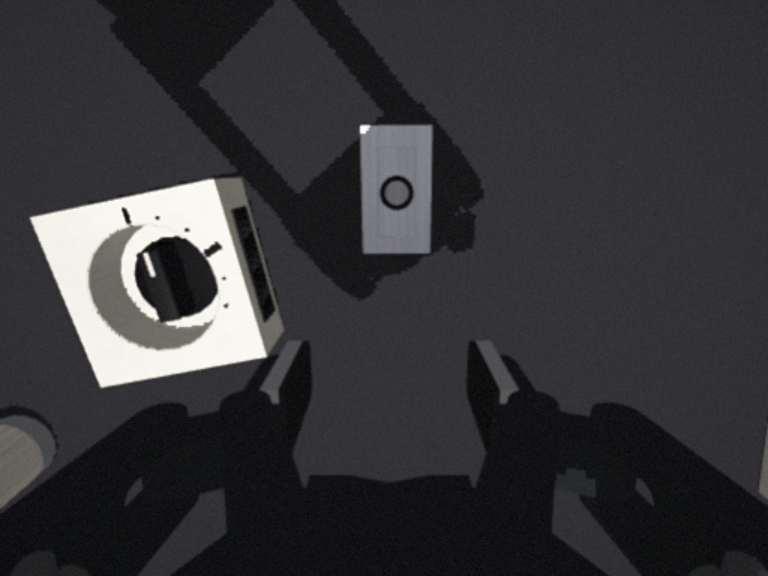

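```bash
python3 steer.py '0 0 -.003 13 1.2 33 .65;0 0 -.003 13 1.2 33 .65;0 0 -.003 13 1.2 33 .65;0 0 0 13 1.2 20 .65;0 0 0 0 0 0 .65' >/dev/null;python3 steer.py '0 0 0 0 0 0 .65;0 0 0 0 0 0 .65;0 0 0 0 0 0 .65'; python3 h.py 557 439 31 -.1
```

```text
clock: 13.35
eef_pos: [560.4, 440.7, 81.6]
tcp_rot: [3.139, 0.002, 3.036]
contact_force: [-0.2, -0.5, 0.2]
opening: 0.65
grasp_force: 0.0
n 2 rows: [ 0.0015  0.0008 -0.003 ] [ 1.63 -1.06 25.3 ] q6 -0.8 t 13.3
```

```bash
python3 steer.py '0 0 -.003 2 -1 20 .65;0 0 -.003 1 -1 15 .65;0 0 0 0 0 10 .65;0 0 0 0 0 4 .65;0 0 0 0 0 0 .65'>/dev/null;python3 steer.py '0 0 0 0 0 0 .65;0 0 0 0 0 0 .65;0 0 0 0 0 0 .65';python3 h.py 557 439 30.5 -.1
```

```text
clock: 14.02
eef_pos: [555.6, 439.0, 31.2]
tcp_rot: [3.14, -0.0, 3.042]
contact_force: [0.3, -0.5, -0.3]
opening: 0.65
grasp_force: 0.0
n 1 rows: [ 0.0014 -0.0003  0.0009] [-1.38  0.12  0.74] q6 -0.81 t 14.0
```

```bash
python3 steer.py '0 0 0 -1 0 .5 .65;0 0 0 0 0 0 .1;0 0 0 0 0 0 .1;0 0 0 0 0 0 .1;0 0 0 0 0 0 .1' 50 ;python3 steer.py '0 0 0 0 0 0 .1;0 0 0 0 0 0 .1;0 0 0 0 0 -15 .1;0 0 0 0 0 -40 .1;0 0 0 0 0 -40 .1'; python3 h.py 526.9 -113 150 -0.114
```

```text
clock: 14.43
eef_pos: [556.2, 438.6, 30.1]
tcp_rot: [3.141, -0.001, 3.043]
contact_force: [-1.0, -0.4, 4.1]
opening: 0.287
grasp_force: 50.1
clock: 14.85
eef_pos: [554.5, 437.2, 123.9]
tcp_rot: [-3.138, -0.005, 3.042]
contact_force: [1.2, 0.5, -1.0]
opening: 0.287
grasp_force: 49.7
n 14 rows: [-0.0002 -0.0004  0.0011] [ -2.2  -39.29  -1.8 ] q6 -0.81 t 14.8
```

```bash
python3 steer.py '0 0 .001 -2.2 -39.3 -4 .1;0 0 .001 -2.2 -39.3 -4 .1;0 0 .001 -2.2 -39.3 -4 .1;0 0 .001 -2.2 -39.3 -4 .1;0 0 .001 -2.2 -39.3 -4 .1' >/dev/null; python3 steer.py '0 0 .001 -2.2 -39.3 -1 .1;0 0 .001 -2.2 -39.3 -1 .1;0 0 .001 -2.2 -39.3 -1 .1;0 0 .001 -2.2 -39.3 -1 .1;0 0 .001 -2.2 -39.3 -1 .1' >/dev/null; python3 steer.py '0 0 .001 -2.2 -39.3 0 .1;0 0 .001 -2.2 -39.3 0 .1;0 0 .001 -2.2 -39.3 0 .1;0 0 .001 -2.2 -39.3 0 .1;0 0 0 0 0 0 .1'>/dev/null; python3 steer.py '0 0 0 0 0 0 .1;0 0 0 0 0 0 .1;0 0 0 0 0 0 .1;0 0 0 0 0 0 .1'; python3 h.py 526.3 -113.4 56 -0.114
python3 - <<'E'
from seg import *
shot('wrist','w4',None,1.5)
E
```

```text
clock: 16.43
eef_pos: [528.8, -110.8, 149.5]
tcp_rot: [3.141, -0.002, 3.03]
contact_force: [-1.3, -0.2, -1.6]
opening: 0.291
grasp_force: 50.0
n 3 rows: [ 0.0001 -0.0006  0.0009] [ 0.69 -0.98 31.18] q6 -1.67 t 16.4
```

View pics/w4.png

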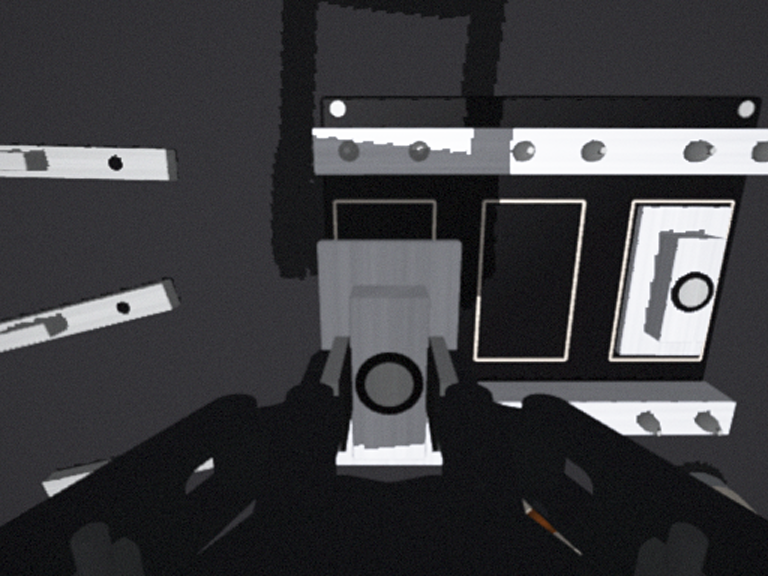

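```bash
python3 - <<'E'
from h import *
p=r.camera_params('wrist')
a=lambda c:w(p,np.array(c)/1.5,24)
P=a([(632.5,202),(734,202),(702,359.5),(612,359.5)]);M=a([(484,202),(585,202),(567,359.5),(475.5,359.5)]);N=a([(335,202),(435,202)])
print(P.mean(0),M.mean(0),N.mean(0)); ex=(M[2]+M[3]-M[0]-M[1])/2;print('N centre',N.mean(0)+ex/2,np.arctan2(ex[1],ex[0]),np.linalg.norm(ex))
k=w(p,np.array([(643,206),(729,206),(705,356),(617,356)])/1.5,30);print('carrier',k.mean(0))
E
```

```text
[547.21068541  57.48992826  24.        ] [537.64084776 -27.60485488  24.        ] [ 479.49331395 -107.17463593   24.        ]
N centre [ 528.14040558 -112.39457616   24.        ] -0.10689321015734325 97.85269132699645
carrier [545.27929492  55.58421357  30.        ]
```

```bash
python3 steer.py '0 0 0 1 -1 28 .1;0 0 0 .5 -1 28 .1;0 0 0 0 0 20 .1;0 0 0 0 0 10 .1;0 0 0 0 0 0 .1'>/dev/null;python3 steer.py '0 0 0 0 0 0 .1;0 0 0 0 0 0 .1;0 0 0 0 0 0 .1';python3 h.py 526.8 -113 54.5 -0.112
```

```text
clock: 17.15
eef_pos: [528.0, -113.8, 64.8]
tcp_rot: [3.142, 0.001, 3.029]
contact_force: [0.8, -0.3, -1.4]
opening: 0.287
grasp_force: 49.9
n 1 rows: [ 0.      0.0008 -0.0008] [ 1.26  0.67 10.27] q6 -1.67 t 17.1
```

```bash
python3 steer.py '0 0 0 .8 .5 5 .1;0 0 0 0 0 3 .1;0 0 0 0 0 1.5 .1;0 0 0 0 0 0 .1;0 0 0 0 0 0 .1'>/dev/null;python3 steer.py '0 0 0 0 0 0 .1;0 0 0 0 0 0 .1;0 0 0 0 0 0 .1';python3 h.py 526.8 -113 54.5 -0.112
```

```text
clock: 17.82
eef_pos: [526.1, -113.2, 54.0]
tcp_rot: [3.141, -0.002, 3.028]
contact_force: [-1.6, 0.3, 1.7]
opening: 0.288
grasp_force: 50.4
n 1 rows: [ 0.0003 -0.0015 -0.0011] [-0.65  0.24 -0.45] q6 -1.67 t 17.8
```

```bash
python3 steer.py '0 0 0 0 0 0 .5;0 0 0 0 0 0 .5;0 0 0 0 0 0 .5;0 0 0 0 0 -20 .5;0 0 0 0 0 -40 .5' >/dev/null; python3 steer.py '0 0 0 0 0 -40 .5;0 0 0 0 0 0 .5;0 0 0 0 0 0 .5'; python3 h.py 534 -400 220 1.706
```

```text
clock: 18.48
eef_pos: [528.1, -113.6, 156.4]
tcp_rot: [-3.141, 0.004, 3.029]
contact_force: [0.4, -0.3, -0.5]
opening: 0.503
grasp_force: 0.0
n 11 rows: [0.0002 0.0003 0.1202] [-18.81 -20.79  -5.75] q6 -1.67 t 18.5
```

```bash
python3 steer.py '0 0 .12 -18.8 -20.8 -5.8 .5;0 0 .12 -18.8 -20.8 -5.8 .5;0 0 .12 -18.8 -20.8 -5.8 .5;0 0 .12 -18.8 -20.8 -5.8 .5;0 0 .12 -18.8 -20.8 -5.8 .5' >/dev/null; python3 steer.py '0 0 .12 -18.8 -20.8 -5.8 .5;0 0 .12 -18.8 -20.8 -5.8 .5;0 0 .12 -18.8 -20.8 -5.8 .5;0 0 .12 -18.8 -20.8 -5.8 .5;0 0 .12 -18.8 -20.8 -5.8 .5' >/dev/null;  python3 steer.py '0 0 .12 -18.8 -20.8 -5.8 .5;0 0 0 0 0 0 .5;0 0 0 0 0 0 .5;0 0 0 0 0 0 .5;0 0 0 0 0 0 .5'; python3 - <<'E'
from seg import *
p,f=rects(name='w5',th=85,z=12)
print(px(p,[[534,-343,12]])*1.5)
E
```

```text
clock: 19.73
eef_pos: [532.8, -398.7, 216.4]
tcp_rot: [-3.139, -0.002, 1.711]
contact_force: [-0.5, 0.3, 0.0]
opening: 0.496
grasp_force: 0.0
[522. 210.] xy 627.5 -417.9 size 520 419 yaw 0.139
[109. 305.] xy 352.4 -513.6 size 396 260 yaw 1.471
[571. 525.] xy 742.2 -634.1 size 140 51 yaw -0.987
[206. 532.] xy 396.3 -690.9 size 141 29 yaw 1.027
[ 70. 561.] xy 268.3 -733.5 size 71 44 yaw 0.15
[707. 561.] xy 874.3 -646.5 size 70 44 yaw 0.136
[[402.19568352 185.92933248]]
```

View pics/w5.png

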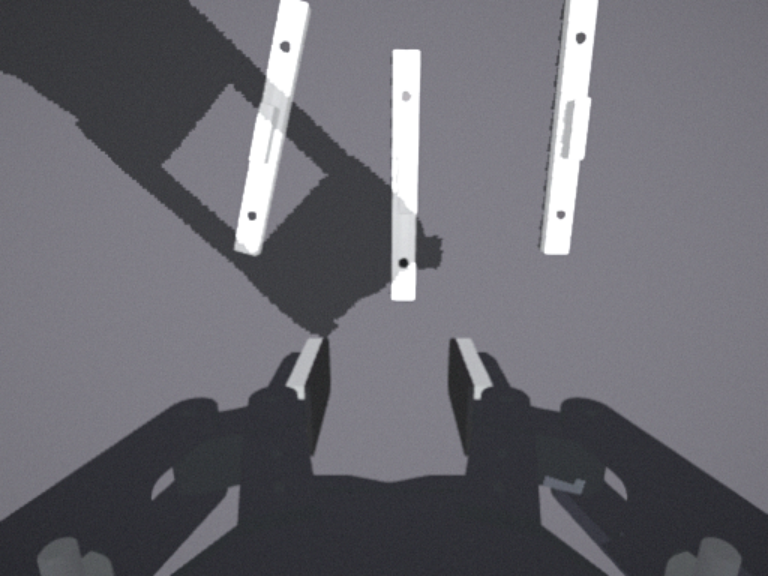

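```bash
python3 - <<'E'
from h import *
p=r.camera_params('wrist')
for n,c in dict(b=[(406,96),(403.5,263)],c=[(285,46),(252,215)],a=[(580.5,38),(561,214)]).items():
    a=w(p,np.array(c)/1.5,12); e=a[0]-a[1]; print(n,a.mean(0).round(1),np.linalg.norm(e).round(1),np.arctan2(e[1],e[0]).round(3))
a=w(p,np.array([(405.5,50),(404,300)])/1.5,12);print(a.mean(0),np.linalg.norm(a[0]-a[1]))
plan(534,-343,90,1.706)
E
```

```text
b [ 535.8 -341.1   12. ] 120.8 1.705
c [ 432.4 -320.7   12. ] 120.1 1.436
a [ 648.6 -287.4   12. ] 119.7 1.704
[ 535.90445814 -341.56000737   12.        ] 180.5330317741604
n 4 rows: [-0.0005 -0.0004  0.0012] [13.71  2.21 31.69] q6 -0.78 t 19.8
```

```bash
python3 steer.py '0 0 .001 14 2.7 32 .5;0 0 .001 14 2.7 32 .5;0 0 .001 14 2.7 32 .5;0 0 .001 14 2.7 32 .5;0 0 0 0 0 0 .5'>/dev/null;python3 steer.py '0 0 0 0 0 0 .5;0 0 0 0 0 0 .5;0 0 0 0 0 0 .5';python3 h.py 535.8 -341.2 37 1.705
```

```text
clock: 20.45
eef_pos: [537.2, -344.1, 91.9]
tcp_rot: [3.14, 0.002, 1.705]
contact_force: [0.5, -0.7, -0.7]
opening: 0.501
grasp_force: 0.0
n 2 rows: [ 0.0007  0.001  -0.0001] [ 1.59 -0.51 27.44] q6 -0.71 t 20.4
```

```bash
python3 steer.py '0 0 0 2 -1 20 .5;0 0 0 1 0 18 .5;0 0 0 0 0 11 .5;0 0 0 0 0 5 .5;0 0 0 0 0 0 .5'>/dev/null;python3 steer.py '0 0 0 0 0 0 .5;0 0 0 0 0 0 .5;0 0 0 0 0 0 .5';python3 h.py 535.8 -341.2 37 1.705
```

```text
clock: 21.12
eef_pos: [534.7, -340.5, 36.7]
tcp_rot: [-3.141, 0.0, 1.704]
contact_force: [-0.0, -0.3, 0.3]
opening: 0.497
grasp_force: 0.0
n 1 rows: [-0.0001  0.0005 -0.0006] [-0.85  0.95 -0.3 ] q6 -0.7 t 21.1
```

```bash
python3 steer.py '0 0 0 -.7 .9 0 .5;0 0 0 0 0 0 0;0 0 0 0 0 0 0;0 0 0 0 0 0 0;0 0 0 0 0 0 0' 60 ;python3 steer.py '0 0 0 0 0 0 0;0 0 0 0 0 0 0;0 0 0 0 0 -15 0;0 0 0 0 0 -40 0;0 0 0 0 0 -40 0';python3 steer.py '0 0 0 0 0 -40 0;0 0 0 0 0 0 0;0 0 0 0 0 0 0'; python3 h.py 527.6 -112.6 160 -0.112
```

```text
clock: 21.53
eef_pos: [535.3, -340.6, 35.9]
tcp_rot: [-3.141, -0.0, 1.705]
contact_force: [-0.6, 0.8, 2.7]
opening: 0.098
grasp_force: 59.8
clock: 21.95
eef_pos: [533.4, -339.5, 129.3]
tcp_rot: [-3.136, -0.004, 1.704]
contact_force: [1.7, -0.4, -1.3]
opening: 0.101
grasp_force: 59.1
clock: 22.2
eef_pos: [536.4, -341.3, 173.0]
tcp_rot: [3.14, 0.002, 1.705]
contact_force: [-0.2, 0.3, -2.8]
opening: 0.098
grasp_force: 59.3
n 11 rows: [ 0.      0.0003 -0.1205] [17.17 14.39  1.17] q6 -0.7 t 22.2
```

```bash
python3 steer.py '0 0 -.12 17.2 14.4 1.2 0;0 0 -.12 17.2 14.4 1.2 0;0 0 -.12 17.2 14.4 1.2 0;0 0 -.12 17.2 14.4 1.2 0;0 0 -.12 17.2 14.4 1.2 0'>/dev/null; python3 steer.py '0 0 -.12 17.2 14.4 1.2 0;0 0 -.12 17.2 14.4 1.2 0;0 0 -.12 17.2 14.4 1.2 0;0 0 -.12 17.2 14.4 1.2 0;0 0 -.12 17.2 14.4 1.2 0'>/dev/null; python3 steer.py '0 0 -.12 17.2 14.4 1.2 0;0 0 0 0 0 0 0;0 0 0 0 0 0 0;0 0 0 0 0 0 0;0 0 0 0 0 0 0'; python3 - <<'E'
from h import *
shot('wrist','w6',None,1.5);plan(527.6,-112.6,100,-.112)
E
```

```text
clock: 23.45
eef_pos: [527.1, -111.9, 156.9]
tcp_rot: [3.141, -0.002, 3.023]
contact_force: [-0.0, -0.0, -1.3]
opening: 0.097
grasp_force: 59.2
n 2 rows: [ 0.0001 -0.0009 -0.0034] [-0.27 -0.26 28.56] q6 -1.66 t 23.5
```

View pics/w6.png

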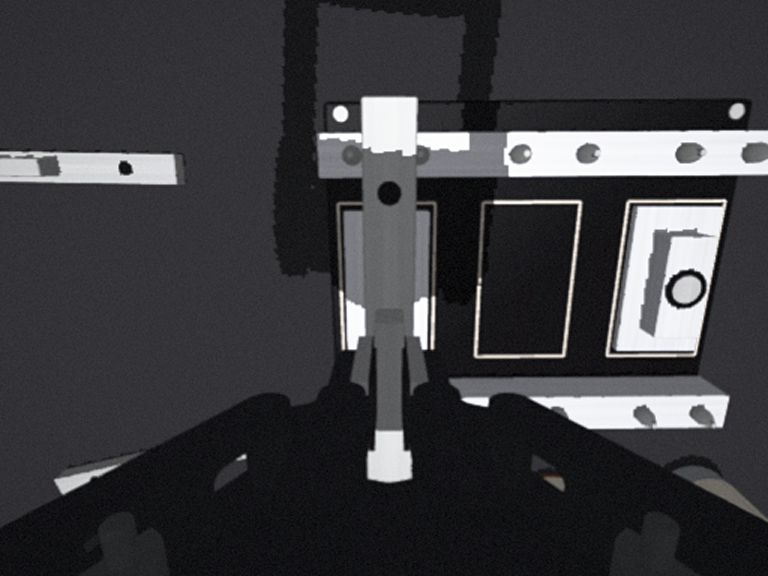

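```bash
python3 - <<'E'
from h import *
p=r.camera_params('wrist'); y=np.array([np.sin(.112),np.cos(.112),0]); x=np.array([np.cos(.112),-np.sin(.112),0])
f=lambda c,z:w(p,np.array(c)/1.5,z)
for n,c,z in (('N',[(352,154),(421,155)],57),('M',[(521,153),(588,153)],57),('P',[(690,152),(757,152)],57),('bar-x',[(362,98),(416,98)],133),('bar+x',[(368,478),(411,478)],133),('hole',[(389,193)],133)):
    a=f(c,z); print(n,(a@y).round(1),'mid',(a@y).mean().round(1),'x',(a@x).mean().round(1))
a=np.array([527.6,-112.6,0]);print('target',a@y,a@x, 'tcp',r.sense()['eef_pos']@y,r.sense()['eef_pos']@x)
E
```

```text
N [-70.  -35.7] mid -52.8 x 461.8
M [14.  47.4] mid 30.7 x 461.6
P [ 98.3 131.9] mid 115.1 x 461.6
bar-x [-60.1 -43. ] mid -51.6 x 447.0
bar+x [-61.1 -43.7] mid -52.4 x 589.2
hole [-51.8] mid -51.8 x 476.4
target -52.9267732752002 536.879201190245 tcp -52.4112547209551 536.4065922479904
```

```bash
python3 steer.py '0 0 -.004 0 -1 20 0;0 0 -.003 0 0 20 0;0 0 0 0 0 10 0;0 0 0 0 0 0 0;0 0 0 0 0 0 0'>/dev/null;python3 steer.py '0 0 0 0 0 0 0;0 0 0 0 0 0 0;0 0 0 0 0 0 0'; python3 - <<'E'
from h import *
y=np.array([np.sin(.112),np.cos(.112)]);t=y*-53.4+np.array([y[1],-y[0]])*536.7;print(t);plan(*t,87,-.112)
E
```

```text
clock: 24.17
eef_pos: [527.3, -112.5, 108.5]
tcp_rot: [3.141, 0.0, 3.031]
contact_force: [-0.5, 0.2, -1.9]
opening: 0.098
grasp_force: 59.2
[ 527.36903093 -113.05023315]
n 1 rows: [0.0001 0.0001 0.0018] [-0.08 -0.53 21.48] q6 -1.67 t 24.2
```

```bash
python3 steer.py '0 0 .001 0 -.5 8 0;0 0 0 0 0 7 0;0 0 0 0 0 4 0;0 0 0 0 0 2 0;0 0 0 0 0 0 0'>/dev/null;python3 steer.py '0 0 0 0 0 0 0;0 0 0 0 0 0 0;0 0 0 0 0 0 0'; python3 h.py 527.4 -113 86 -.112
```

```text
clock: 24.83
eef_pos: [526.6, -112.9, 86.4]
tcp_rot: [3.141, -0.002, 3.031]
contact_force: [0.3, -0.6, -1.6]
opening: 0.097
grasp_force: 59.2
n 1 rows: [ 0.0003 -0.0015  0.0009] [-0.83 -0.05  0.44] q6 -1.67 t 24.8
```

```bash
python3 steer.py '0 0 0 -.5 0 1 0;0 0 0 0 0 0 0;0 0 0 0 0 0 .4;0 0 0 0 0 0 .4;0 0 0 0 0 0 .4' ; python3 steer.py '0 0 0 0 0 0 .4;0 0 0 0 0 -15 .4;0 0 0 0 0 -35 .4;0 0 0 0 0 -40 .4;0 0 0 0 0 0 .4';python3 steer.py '0 0 0 0 0 0 .4;0 0 0 0 0 0 .4;0 0 0 0 0 0 .4'; python3 h.py 430 -380 180 1.436
```

```text
clock: 25.25
eef_pos: [527.3, -112.9, 85.6]
tcp_rot: [3.141, -0.001, 3.031]
contact_force: [0.0, -0.9, -0.1]
opening: 0.401
grasp_force: 0.0
clock: 25.67
eef_pos: [531.0, -113.7, 182.0]
tcp_rot: [-3.141, 0.008, 3.031]
contact_force: [2.6, -0.4, 0.3]
opening: 0.399
grasp_force: 0.0
clock: 25.92
eef_pos: [526.4, -112.7, 174.4]
tcp_rot: [3.141, -0.003, 3.031]
contact_force: [0.5, -0.6, -0.4]
opening: 0.399
grasp_force: 0.0
n 13 rows: [ 0.0002 -0.0002 -0.119 ] [ 19.66 -14.08  -0.41] q6 -1.67 t 25.9
```

```bash
python3 -c "
from h import *
plan(430,-385,190,1.436,False)"
```

```text
n 13 rows: [-0.0002 -0.0002  0.1227] [-12.01 -21.63  -1.22] q6 -1.67 t 25.9
```

```bash
python3 steer.py '0 0 .1227 -12 -21.6 -1.5 .5;0 0 .1227 -12 -21.6 -1.5 .5;0 0 .1227 -12 -21.6 -1.5 .5;0 0 .1227 -12 -21.6 -1.5 .5;0 0 .1227 -12 -21.6 -1.5 .5'>/dev/null;python3 steer.py '0 0 .1227 -12 -21.6 -1.5 .5;0 0 .1227 -12 -21.6 -1.5 .5;0 0 .1227 -12 -21.6 -1.5 .5;0 0 .1227 -12 -21.6 -1.5 .5;0 0 .1227 -12 -21.6 -1.5 .5'>/dev/null;python3 steer.py '0 0 .1227 -12 -21.6 -1.5 .5;0 0 .1227 -12 -21.6 -1.5 .5;0 0 .1227 -12 -21.6 -1.5 .5;0 0 0 0 0 0 .5;0 0 0 0 0 0 .5'>/dev/null;python3 steer.py '0 0 0 0 0 0 .5;0 0 0 0 0 0 .5;0 0 0 0 0 0 .5'; python3 - <<'E'
from h import *
p,f=shot('wrist','w7',None,1.5)
from scipy.spatial import distance
plan(432.4,-320.7,90,1.436,False)
print(px(p,[[432.4,-320.7,12]])*1.5)
E
```

```text
clock: 27.42
eef_pos: [431.7, -384.2, 194.6]
tcp_rot: [-3.14, -0.001, 1.438]
contact_force: [0.5, -0.4, -1.0]
opening: 0.503
grasp_force: 0.0
n 3 rows: [-0.0006 -0.0002  0.0005] [21.01 -2.55 34.93] q6 -0.6 t 27.5
[[378.89571847 174.47865557]]
```

View pics/w7.png

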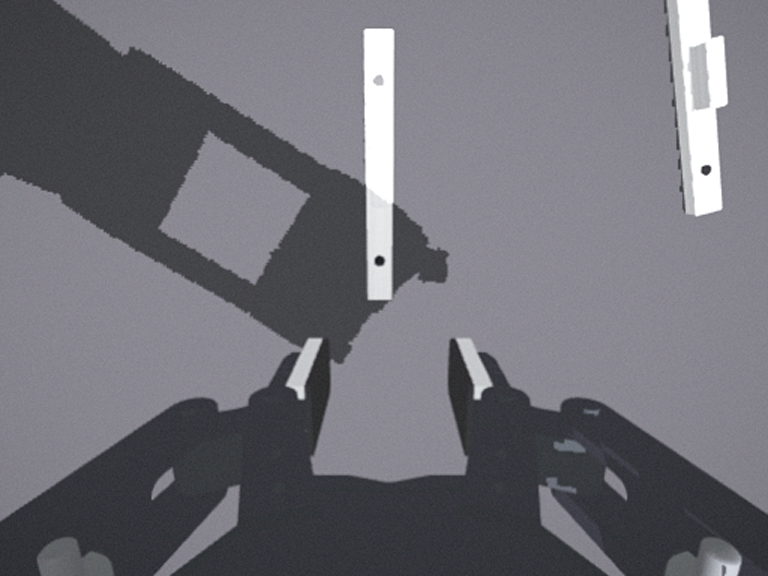

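```bash
python3 - <<'E'
from h import *
p=r.camera_params('wrist')
a=w(p,np.array([(378.5,80),(379.5,261)])/1.5,12); e=a[0]-a[1]; m=a.mean(0); print(m,np.linalg.norm(e),np.arctan2(e[1],e[0]))
plan(m[0],m[1],85,1.436,False)
E
```

```text
[ 432.41178838 -321.36996956   12.        ] 120.89594171223042 1.4366054313682632
n 4 rows: [-0.0004 -0.0001  0.0003] [15.59 -1.89 27.45] q6 -0.6 t 27.5
```

```bash
python3 steer.py '0 0 0 15.6 -1.9 27.5 .5;0 0 0 15.6 -1.9 27.5 .5;0 0 0 15.6 -1.9 27.5 .5;0 0 0 15.6 -1.9 27.5 .5;0 0 0 0 0 0 .5'>/dev/null;python3 steer.py '0 0 0 0 0 0 .5;0 0 0 0 0 0 .5;0 0 0 0 0 0 .5;0 0 0 0 0 0 .5';python3 -c "
from h import *
plan(432.4,-321.2,37,1.436,False)"
```

```text
clock: 28.22
eef_pos: [432.8, -323.3, 86.6]
tcp_rot: [3.14, 0.001, 1.435]
contact_force: [-0.0, 0.2, 0.1]
opening: 0.498
grasp_force: 0.0
n 2 rows: [ 0.0006  0.0007 -0.0004] [ 1.03 -0.37 24.81] q6 -0.51 t 28.2
```

```bash
python3 steer.py '0 0 0 1 -.5 20 .5;0 0 0 .5 0 15 .5;0 0 0 0 0 10 .5;0 0 0 0 0 4 .5;0 0 0 0 0 0 .5'>/dev/null;python3 steer.py '0 0 0 0 0 0 .5;0 0 0 0 0 0 .5;0 0 0 0 0 0 .5';python3 -c "
from h import *
plan(432.4,-321.2,37,1.436,False);print(r.sense()['eef_pos'])"
```

```text
clock: 28.88
eef_pos: [431.8, -320.8, 36.8]
tcp_rot: [-3.141, 0.0, 1.435]
contact_force: [-0.7, 0.1, 0.3]
opening: 0.501
grasp_force: 0.0
n 1 rows: [-0.0003  0.0004 -0.0006] [-0.35  0.61 -0.15] q6 -0.51 t 28.9
[ 431.84217646 -320.77242809   36.84939368]
```

```bash
python3 steer.py '0 0 0 -.3 .6 0 .5;0 0 0 0 0 0 0;0 0 0 0 0 0 0;0 0 0 0 0 0 0;0 0 0 0 0 0 0' 60 ;python3 steer.py '0 0 0 0 0 0 0;0 0 0 0 0 0 0;0 0 0 0 0 -15 0;0 0 0 0 0 -40 0;0 0 0 0 0 -40 0'>/dev/null;python3 steer.py '0 0 0 0 0 -40 0;0 0 0 0 0 0 0;0 0 0 0 0 0 0'; python3 - <<'E'
from h import *
y=np.array([np.sin(.112),np.cos(.112)]);t=y*116.1+np.array([y[1],-y[0]])*536.7;print(t);plan(*t,175,-.112+np.pi,False)
E
```

```text
clock: 29.3
eef_pos: [432.2, -320.9, 36.4]
tcp_rot: [-3.141, 0.0, 1.435]
contact_force: [0.9, 0.8, 3.5]
opening: 0.096
grasp_force: 60.1
clock: 29.97
eef_pos: [433.0, -321.5, 173.0]
tcp_rot: [3.139, 0.002, 1.435]
contact_force: [-0.4, 0.7, -2.9]
opening: 0.1
grasp_force: 59.5
[546.3133666   55.38777368]
n 13 rows: [ 0.      0.0002 -0.1226] [21.16 26.25 -0.16] q6 -0.51 t 30.0
```

```bash
python3 steer.py '0 0 -.1225 21.2 26.2 0 0;0 0 -.1225 21.2 26.2 0 0;0 0 -.1225 21.2 26.2 0 0;0 0 -.1225 21.2 26.2 0 0;0 0 -.1225 21.2 26.2 0 0'>/dev/null;python3 steer.py '0 0 -.1225 21.2 26.2 0 0;0 0 -.1225 21.2 26.2 0 0;0 0 -.1225 21.2 26.2 0 0;0 0 -.1225 21.2 26.2 0 0;0 0 -.1225 21.2 26.2 0 0'>/dev/null;python3 steer.py '0 0 -.1225 21.2 26.2 0 0;0 0 -.1225 21.2 26.2 0 0;0 0 -.1225 21.2 26.2 0 0;0 0 0 0 0 0 0;0 0 0 0 0 0 0'>/dev/null;python3 steer.py '0 0 0 0 0 0 0;0 0 0 0 0 0 0;0 0 0 0 0 0 0;0 0 0 0 0 0 0'; python3 - <<'E'
from h import *
shot('wrist','w8',None,1.5);plan(546.3,55.4,110,-.112+np.pi,False)
E
```

```text
clock: 31.55
eef_pos: [545.2, 55.3, 170.8]
tcp_rot: [3.141, -0.002, 3.026]
contact_force: [0.0, 0.6, -2.3]
opening: 0.094
grasp_force: 59.6
n 2 rows: [ 0.0001 -0.0008 -0.0017] [-0.58  0.07 30.44] q6 -1.36 t 31.6
```

View pics/w8.png

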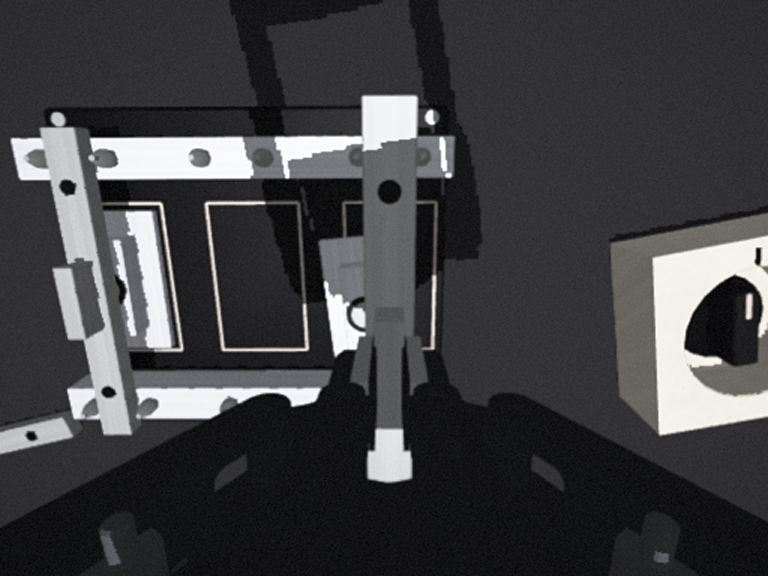

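```bash
python3 -c "
from h import *
plan(556,435,165,3.03,False)
p=r.camera_params('wrist')
print(w(p,np.array([(320,240),(345,203)])/1.5,30))"; python3 steer.py '0 0 0 3.3 38 0 0;0 0 0 3.3 38 0 0;0 0 0 3.3 38 0 0;0 0 0 3.3 38 0 0;0 0 0 3.3 38 0 0'>/dev/null;python3 steer.py '0 0 0 3.3 38 0 0;0 0 0 3.3 38 0 0;0 0 0 3.3 38 0 0;0 0 0 3.3 38 0 0;0 0 0 3.3 38 0 0'>/dev/null;python3 steer.py '0 0 0 0 0 30 0;0 0 0 0 0 30 0;0 0 0 0 0 25 0;0 0 0 0 0 0 0;0 0 0 0 0 0 0'; python3 steer.py '0 0 0 0 0 0 0;0 0 0 0 0 0 0;0 0 0 0 0 0 0;0 0 0 0 0 0 0'
```

```text
n 10 rows: [ 0.     -0.0002 -0.0004] [ 3.23 37.84  0.59] q6 -1.36 t 31.6
[[515.35407402  16.1367319   30.        ]
 [494.7763012   34.74870736  30.        ]]
clock: 32.85
eef_pos: [554.7, 436.5, 84.9]
tcp_rot: [-3.139, -0.004, 3.027]
contact_force: [0.5, 0.4, -2.0]
opening: 0.098
grasp_force: 59.8
clock: 33.18
eef_pos: [556.0, 437.9, 88.0]
tcp_rot: [3.14, 0.0, 3.028]
contact_force: [0.1, 0.4, -2.3]
opening: 0.097
grasp_force: 59.9
```

```bash
python3 steer.py '0 0 0 0 0 20 0;0 0 0 0 0 16 0;0 0 0 0 0 10 0;0 0 0 0 0 4 0;0 0 0 0 0 0 0'>/dev/null;python3 steer.py '0 0 0 0 0 0 0;0 0 0 0 0 0 0;0 0 0 0 0 0 0'
```

```text
clock: 33.85
eef_pos: [555.4, 437.7, 36.7]
tcp_rot: [3.141, -0.001, 3.028]
contact_force: [-0.7, 0.5, -2.3]
opening: 0.095
grasp_force: 59.9
```

Set down, release, go back to look at the knocked carrier.

```bash
python3 steer.py '0 0 0 0 0 .8 0;0 0 0 0 0 0 .4;0 0 0 0 0 0 .4;0 0 0 0 0 0 .4;0 0 0 0 0 0 .4';python3 steer.py '0 0 0 0 0 -20 .5;0 0 0 0 0 -40 .5;0 0 0 0 0 -40 .5;0 0 0 0 0 -30 .5;0 0 0 0 0 0 .5'; python3 -c "
from h import *
plan(600,40,200,3.03,False)"
```

```text
clock: 34.27
eef_pos: [555.3, 437.6, 35.6]
tcp_rot: [3.141, -0.001, 3.028]
contact_force: [0.0, 0.3, -0.0]
opening: 0.4
grasp_force: 0.0
clock: 34.68
eef_pos: [558.4, 439.9, 173.3]
tcp_rot: [3.134, 0.006, 3.028]
contact_force: [0.8, 0.5, -0.1]
opening: 0.496
grasp_force: 0.0
n 10 rows: [ 0.0008  0.0006 -0.0002] [ -8.64 -39.26  -2.82] q6 -0.79 t 34.7
```

```bash
python3 steer.py '0 0 0 -8.6 -39.2 -3 .65;0 0 0 -8.6 -39.2 -3 .65;0 0 0 -8.6 -39.2 -3 .65;0 0 0 -8.6 -39.2 -3 .65;0 0 0 -8.6 -39.2 -3 .65'>/dev/null;python3 steer.py '0 0 0 -8.6 -39.2 -3 .65;0 0 0 -8.6 -39.2 -3 .65;0 0 0 -8.6 -39.2 -3 .65;0 0 0 -8.6 -39.2 -3 .65;0 0 0 -8.6 -39.2 -3 .65'>/dev/null;python3 steer.py '0 0 0 0 0 0 .65;0 0 0 0 0 0 .65;0 0 0 0 0 0 .65;0 0 0 0 0 0 .65;0 0 0 0 0 0 .65';python3 - <<'E'
from h import *
p,f=shot('wrist','w9',None,1.5)
print(px(p,[[546.3,55.4,24],[537,-29,24]])*1.5)
E
```

```text
clock: 35.93
eef_pos: [596.1, 39.7, 195.0]
tcp_rot: [3.141, -0.002, 3.03]
contact_force: [-0.4, 0.0, -0.6]
opening: 0.653
grasp_force: 0.0
[[403.27253397 194.15169946]
 [276.96699796 194.54537247]]
```

View pics/w9.png

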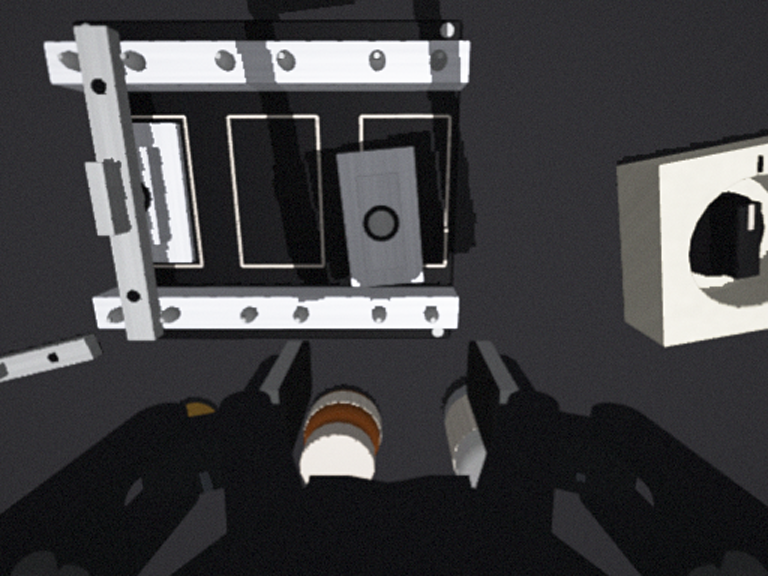

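```bash
python3 - <<'E'
from h import *
p=r.camera_params('wrist')
def q(c,z):
    a=w(p,np.array(c)/1.5,z); m=a.mean(0); e=(a[2]+a[3]-a[0]-a[1])/2; s=(a[1]+a[2]-a[0]-a[3])/2; print(m.round(1),'long',np.linalg.norm(e).round(1),np.linalg.norm(s).round(1),'yaw',np.arctan2(e[1],e[0]).round(3)); return m
m=q([(337.5,154),(413.5,147),(423.5,281),(350,287.5)],30)
q([(361,117),(450,117),(444,265),(0,0)],24)
b=w(p,np.array([(361,117),(450,117),(445,265)])/1.5,24); print('bayP',(b[0]+b[2])/2)
plan(m[0],m[1],105,0.04+np.pi-.15,False)
E
```

```text
[561.2  38.8  30. ] long 89.2 50.2 yaw -0.033
[499.7   6.9  24. ] long 109.9 184.7 yaw -1.543
bayP [546.53538382  56.40998129  24.        ]
n 3 rows: [ 0.0001 -0.0006 -0.0006] [11.51 -1.58 30.02] q6 -1.4 t 36.0
```

```bash
python3 steer.py '0 0 -.027 10.5 -.8 32 .65;0 0 -.027 10.5 -.8 32 .65;0 0 -.026 10.5 -.8 28 .65;0 0 0 0 0 0 .65;0 0 0 0 0 0 .65'>/dev/null;python3 steer.py '0 0 0 0 0 0 .65;0 0 0 0 0 0 .65;0 0 0 0 0 0 .65'; python3 -c "
from h import *
plan(561.2,38.8,54.8,3.109,False)"
```

```text
clock: 36.65
eef_pos: [566.5, 38.9, 105.1]
tcp_rot: [3.141, 0.002, 3.108]
contact_force: [0.0, 1.0, 0.7]
opening: 0.651
grasp_force: 0.0
n 2 rows: [ 0.0004  0.001  -0.0006] [ 2.67 -0.14 25.14] q6 -1.47 t 36.6
```

```bash
python3 steer.py '0 0 0 2.7 0 20 .65;0 0 0 2 0 15 .65;0 0 0 0 0 10 .65;0 0 0 0 0 4 .65;0 0 0 0 0 0 .65'>/dev/null;python3 steer.py '0 0 0 0 0 0 .65;0 0 0 0 0 0 .65;0 0 0 0 0 0 .65'; python3 -c "
from h import *
plan(561.2,38.8,54.6,3.109,False)"
```

```text
clock: 37.32
eef_pos: [560.5, 38.8, 55.1]
tcp_rot: [3.141, -0.0, 3.108]
contact_force: [1.2, 0.3, 0.7]
opening: 0.65
grasp_force: 0.0
n 1 rows: [ 0.0005 -0.0001 -0.0011] [-0.67 -0.    0.46] q6 -1.47 t 37.3
```

Grip, lift a little, move to the bay.

```bash
python3 steer.py '0 0 0 -.6 0 .4 .65;0 0 0 0 0 0 .1;0 0 0 0 0 0 .1;0 0 0 0 0 0 .1;0 0 0 0 0 0 .1' 50 ;python3 steer.py '0 0 0 0 0 0 .1;0 0 0 0 0 0 .1;0 0 0 0 0 -10 .1;0 0 0 0 0 -10 .1;0 0 0 0 0 0 .1';python3 steer.py '0 0 0 0 0 0 .1;0 0 0 0 0 0 .1;0 0 0 0 0 0 .1'; python3 -c "
from h import *
plan(546.4,55.8,75,-.112+np.pi,False)"
```

```text
clock: 37.73
eef_pos: [560.7, 38.8, 54.3]
tcp_rot: [3.141, -0.001, 3.108]
contact_force: [-1.1, 0.6, 5.6]
opening: 0.292
grasp_force: 49.9
clock: 38.15
eef_pos: [561.2, 38.8, 75.8]
tcp_rot: [3.141, 0.0, 3.108]
contact_force: [-1.0, -0.2, -0.1]
opening: 0.289
grasp_force: 49.5
clock: 38.4
eef_pos: [560.4, 38.8, 73.7]
tcp_rot: [3.141, -0.002, 3.108]
contact_force: [0.0, 0.2, -0.8]
opening: 0.289
grasp_force: 49.3
n 1 rows: [ 0.0003 -0.0015  0.0783] [14.55 16.56 -1.26] q6 -1.47 t 38.4
```

```bash
python3 steer.py '0 0 .026 5 5.6 0 .1;0 0 .026 5 5.6 0 .1;0 0 .026 4.5 5.4 0 .1;0 0 0 0 0 8 .1;0 0 0 0 0 4 .1'>/dev/null;python3 steer.py '0 0 0 0 0 0 .1;0 0 0 0 0 0 .1;0 0 0 0 0 0 .1;0 0 0 0 0 0 .1'; python3 -c "
from h import *
plan(546.2,55.8,54.6,-.112+np.pi,False)"
```

```text
clock: 39.15
eef_pos: [547.2, 56.0, 61.9]
tcp_rot: [3.141, -0.001, 3.03]
contact_force: [-0.3, 0.8, -0.8]
opening: 0.294
grasp_force: 49.3
n 1 rows: [ 0.0003 -0.0013  0.0003] [ 1.   -0.3   7.32] q6 -1.36 t 39.1
```

```bash
python3 steer.py '0 0 0 .8 -.3 4 .1;0 0 0 0 0 3 .1;0 0 0 0 0 .5 .1;0 0 0 0 0 0 .1;0 0 0 0 0 0 .1'>/dev/null;python3 steer.py '0 0 0 0 0 0 .1;0 0 0 0 0 0 .1;0 0 0 0 0 0 .5;0 0 0 0 0 0 .5;0 0 0 0 0 0 .5'; python3 steer.py '0 0 0 0 0 -20 .5;0 0 0 0 0 -40 .5;0 0 0 0 0 -40 .5;0 0 0 0 0 -20 .5;0 0 0 0 0 0 .5'; python3 -c "
from h import *
plan(600,420,190,3.03,False)"
```

```text
clock: 39.98
eef_pos: [546.2, 56.0, 54.5]
tcp_rot: [3.141, -0.001, 3.03]
contact_force: [0.4, -0.5, -0.0]
opening: 0.499
grasp_force: 0.0
clock: 40.4
eef_pos: [549.3, 56.3, 179.5]
tcp_rot: [3.14, 0.007, 3.03]
contact_force: [1.6, -0.7, -0.0]
opening: 0.499
grasp_force: 0.0
n 9 rows: [ 0.0002  0.0008 -0.    ] [-1.1  40.79 -1.11] q6 -1.36 t 40.4
```

```bash
python3 steer.py '0 0 0 3.5 38 0 .5;0 0 0 3.5 38 0 .5;0 0 0 3.5 38 0 .5;0 0 0 3.5 38 0 .5;0 0 0 3.5 38 0 .5'>/dev/null; python3 - <<'E'
from h import *
p=r.camera_params('top');f=r.grab_frame('top');g=cv2.cvtColor(f,cv2.COLOR_RGB2GRAY);n,l,st,c=cv2.connectedComponentsWithStats((g>150).astype(np.uint8))
for i in range(1,n):
    if st[i,4]>150 and 150<c[i,1]<300:
        q=w(p,np.argwhere(l==i)[:,::-1].astype(float),12)[:,:2]; (x,y),s,a=cv2.minAreaRect(q.astype(np.float32)); print(round(x),round(y),np.round(s),round(a))
plan(555.3,437.6,95,3.028,False)
E
```

```text
754 763 [225.  75.] 3
743 100 [56. 58.] 89
735 -14 [53. 54.] 88
370 338 [669. 285.] 16
646 -288 [ 20. 180.] 8
626 237 [103.  57.] 22
538 -31 [250. 188.] 84
546 55 [ 62. 105.] 84
537 -30 [ 63. 105.] 84
n 5 rows: [ 0.0008 -0.0002  0.0006] [ 3.04 36.46 15.9 ] q6 -1.03 t 40.9
```

```bash
python3 steer.py '0 0 0 3 37 5 .5;0 0 0 3 37 5 .5;0 0 0 3 37 14 .5;0 0 0 3 37 25 .5;0 0 0 3 36 28 .5'>/dev/null;python3 steer.py '0 0 0 0 0 0 .5;0 0 0 0 0 0 .5;0 0 0 0 0 0 .5;0 0 0 0 0 0 .5'; python3 - <<'E'
from seg import *
p,f=rects(name='w10',th=85,z=12)
plan(555.3,437.6,37,3.028,False)
print(px(p,[[495.6,444.4,12]])*1.5)
c=w(p,[[256,60]],12);print(c)
E
```

```text
clock: 41.62
eef_pos: [555.8, 424.7, 102.3]
tcp_rot: [3.141, -0.001, 3.029]
contact_force: [0.2, 0.8, 0.6]
opening: 0.503
grasp_force: 0.0
[106. 279.] xy 561.8 301.3 size 288 168 yaw -0.351
[264. 102.] xy 453.9 378.6 size 80 74 yaw -0.956
[582. 231.] xy 555.3 529.7 size 277 264 yaw 1.361
[570. 522.] xy 714.7 521.7 size 92 32 yaw 0.343
[207. 530.] xy 693.5 295.7 size 91 20 yaw -0.786
n 2 rows: [ 0.0005 -0.0003  0.0004] [ 1.09  6.36 32.87] q6 -0.81 t 41.7
[[414.95696992 180.90596981]]
[[453.7323764  434.22928889  12.        ]]
```

View pics/w10.png

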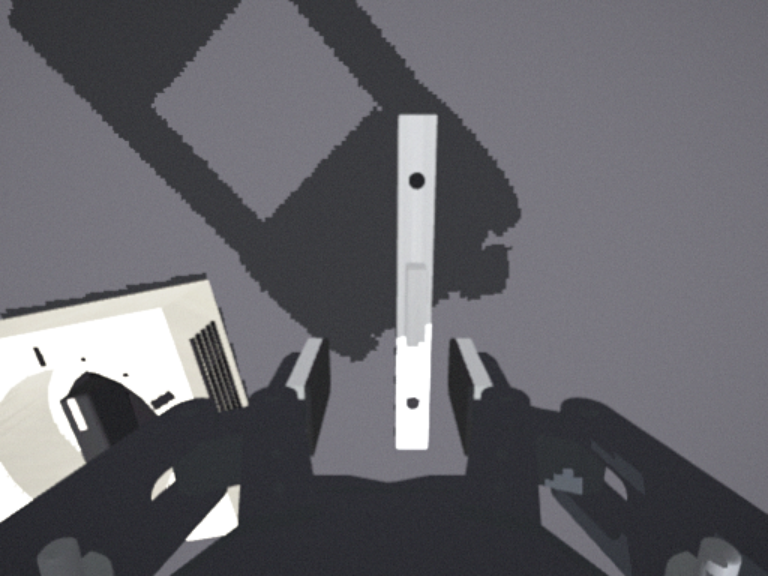

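```bash
python3 steer.py '0 0 0 .5 7 8 .5;0 0 0 .5 6.2 20 .5;0 0 0 0 0 20 .5;0 0 0 0 0 12 .5;0 0 0 0 0 5 .5'>/dev/null;python3 steer.py '0 0 0 0 0 0 .5;0 0 0 0 0 0 .5;0 0 0 0 0 0 .5;0 0 0 0 0 0 .5';python3 -c "
from h import *
plan(555.3,437.9,36.4,3.028,False)"
```

```text
clock: 42.42
eef_pos: [556.5, 439.2, 38.0]
tcp_rot: [3.14, -0.0, 3.03]
contact_force: [0.6, -0.9, 0.5]
opening: 0.5
grasp_force: 0.0
n 1 rows: [ 0.0016 -0.0002  0.0017] [ 1.02 -1.41  1.58] q6 -0.79 t 42.4
```

```bash
python3 steer.py '0 0 0 1 -1.3 1.5 .5;0 0 0 0 0 0 0;0 0 0 0 0 0 0;0 0 0 0 0 0 0;0 0 0 0 0 0 0' 60 ;python3 steer.py '0 0 0 0 0 0 0;0 0 0 0 0 0 0;0 0 0 0 0 -15 0;0 0 0 0 0 -40 0;0 0 0 0 0 -40 0'>/dev/null;python3 steer.py '0 0 0 0 0 -40 0;0 0 0 0 0 0 0;0 0 0 0 0 0 0'; python3 -c "
from h import *
plan(546.3,55.4,165,-.112+np.pi,False)"
```

```text
clock: 42.83
eef_pos: [554.8, 437.7, 35.6]
tcp_rot: [3.141, -0.001, 3.03]
contact_force: [-1.2, -0.5, 2.1]
opening: 0.096
grasp_force: 59.9
clock: 43.5
eef_pos: [556.2, 438.5, 174.1]
tcp_rot: [3.137, 0.003, 3.03]
contact_force: [-0.9, 0.5, -2.9]
opening: 0.1
grasp_force: 59.4
n 10 rows: [0.0004 0.0003 0.    ] [ -3.29 -38.19   0.83] q6 -0.79 t 43.5
```

```bash
python3 steer.py '0 0 0 -3.3 -38.2 0 0;0 0 0 -3.3 -38.2 0 0;0 0 0 -3.3 -38.2 0 0;0 0 0 -3.3 -38.2 0 0;0 0 0 -3.3 -38.2 0 0'>/dev/null;python3 steer.py '0 0 0 -3.3 -38.2 0 0;0 0 0 -3.3 -38.2 0 0;0 0 0 -3.3 -38.2 0 0;0 0 0 -3.3 -38.2 0 0;0 0 0 -3.3 -38.2 0 0'>/dev/null;python3 steer.py '0 0 0 0 0 20 0;0 0 0 0 0 0 0;0 0 0 0 0 0 0;0 0 0 0 0 0 0;0 0 0 0 0 0 0'; python3 - <<'E'
from h import *
shot('wrist','w11',None,1.5);plan(546.3,55.4,110,-.112+np.pi,False)
E
```

```text
clock: 44.75
eef_pos: [545.1, 55.3, 150.3]
tcp_rot: [3.141, -0.002, 3.031]
contact_force: [0.5, 0.2, -2.3]
opening: 0.097
grasp_force: 59.6
n 1 rows: [ 0.0005 -0.0011  0.0019] [-1.06  0.13 40.49] q6 -1.36 t 44.8
```

View pics/w11.png

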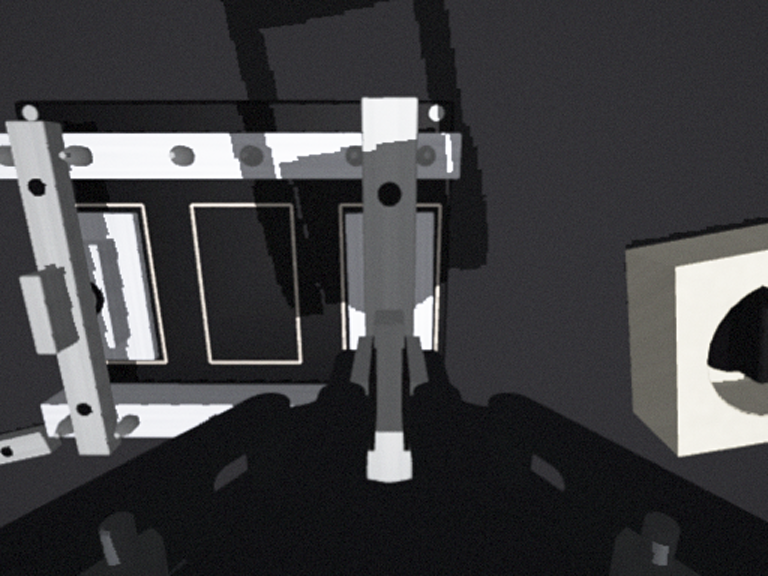

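Bay P now holds carrier A squarely, with the bar above it at column 390 between the pins at 355 and 427. I count 16 pictures viewed so far, which is over the limit of 14. I'll view no more and check only by numbers.

```bash
python3 - <<'E'
from h import *
p=r.camera_params('wrist'); y=np.array([np.sin(.112),np.cos(.112),0]); x=np.array([np.cos(.112),-np.sin(.112),0])
f=lambda c,z:w(p,np.array(c)/1.5,z)
for n,c,z in (('P',[(355,155),(427,156)],57),('barend',[(362,98),(416,98)],126),('hole',[(389.5,194)],126),('N bar holes',[(37,187),(84,409)],62)):
    a=f(c,z); print(n,(a@y).round(1),(a@y).mean().round(1),(a@x).mean().round(1))
print(r.sense()['eef_pos']@y,r.sense()['eef_pos']@x)
E
```

```text
P [ 99.8 134.5] 117.1 461.8
barend [107.5 124.6] 116.0 446.3
hole [116.2] 116.2 476.1
N bar holes [-53.3 -53.3] -53.3 536.7
115.95969229546166 535.6653373996775
```

```bash
python3 steer.py '0 0 .001 -1 .6 20 0;0 0 0 0 0 15 0;0 0 0 0 0 8 0;0 0 0 0 0 0 0;0 0 0 0 0 0 0'>/dev/null;python3 steer.py '0 0 0 0 0 0 0;0 0 0 0 0 0 0;0 0 0 0 0 0 0'; python3 - <<'E'
from h import *
y=np.array([np.sin(.112),np.cos(.112)]);t=y*116.7+np.array([y[1],-y[0]])*536.7;print(t);plan(*t,86,-.112+np.pi,False)
E
```

```text
clock: 45.47
eef_pos: [546.5, 54.8, 107.9]
tcp_rot: [3.141, -0.0, 3.029]
contact_force: [0.3, 0.4, -2.8]
opening: 0.097
grasp_force: 59.6
[546.3804262   55.98401442]
n 1 rows: [ 0.0006 -0.0002 -0.0007] [ 0.28  1.12 21.9 ] q6 -1.36 t 45.5
```

```bash
python3 steer.py '0 0 0 0 1.1 5 0;0 0 0 0 0 7 0;0 0 0 0 0 6 0;0 0 0 0 0 3 0;0 0 0 0 0 0 0'>/dev/null;python3 steer.py '0 0 0 0 0 0 0;0 0 0 0 0 0 0;0 0 0 0 0 0 0'; python3 -c "
from h import *
plan(546.4,56,86,-.112+np.pi,False)"
```

```text
clock: 46.13
eef_pos: [546.0, 55.8, 85.8]
tcp_rot: [3.141, -0.002, 3.029]
contact_force: [-0.3, 0.7, -3.3]
opening: 0.102
grasp_force: 59.6
n 1 rows: [ 0.0002 -0.0018 -0.0007] [-0.36  0.23 -0.2 ] q6 -1.36 t 46.1
```

```bash
python3 steer.py '0 0 0 0 0 .5 0;0 0 0 0 0 0 0;0 0 0 0 0 0 .4;0 0 0 0 0 0 .4;0 0 0 0 0 0 .4' ; python3 steer.py '0 0 0 0 0 -15 .4;0 0 0 0 0 -35 .4;0 0 0 0 0 -40 .4;0 0 0 0 0 -10 .4;0 0 0 0 0 0 .4'>/dev/null; python3 steer.py '0 0 0 0 0 0 .4;0 0 0 0 0 0 .4;0 0 0 0 0 0 .4'; python3 -c "
from h import *
plan(599.5,273.5,115,-3.045+2*np.pi,False)"
```

```text
clock: 46.55
eef_pos: [546.4, 55.9, 85.8]
tcp_rot: [3.141, -0.001, 3.029]
contact_force: [1.1, 0.5, -0.7]
opening: 0.4
grasp_force: 0.0
clock: 47.22
eef_pos: [545.3, 55.7, 184.1]
tcp_rot: [-3.141, -0.004, 3.029]
contact_force: [0.5, -0.7, -0.1]
opening: 0.401
grasp_force: 0.0
n 6 rows: [ 0.     -0.0007 -0.0349] [-8.14 36.58 11.49] q6 -1.36 t 47.2
```

```bash
python3 steer.py '0 0 -.035 -8.1 36.6 5 .42;0 0 -.035 -8.1 36.6 5 .42;0 0 -.035 -8.1 36.6 5 .42;0 0 -.035 -8.1 36.6 8 .42;0 0 -.035 -8.1 36.6 15 .42'>/dev/null;python3 steer.py '0 0 -.035 -8.1 36.6 25 .42;0 0 0 0 0 0 .42;0 0 0 0 0 0 .42;0 0 0 0 0 0 .42;0 0 0 0 0 0 .42'; python3 - <<'E'
from h import *
Y=np.array([np.sin(.112),np.cos(.112),0]);X=np.array([np.cos(.112),-np.sin(.112),0])
p=r.camera_params('top');g=cv2.cvtColor(r.grab_frame('top'),cv2.COLOR_RGB2GRAY).astype(np.float32)
def s(P): q=px(p,P).astype(np.float32); return cv2.remap(g,q[:,:1],q[:,1:],cv2.INTER_LINEAR).ravel().astype(int)
for n,c in (('N',-53.3),('M',31.7),('P',116.7)):
    for xo in (-96,-88,-55,55,88,96):
        print(n,xo,s([X*(536.7+xo)+Y*(c+d)+[0,0,62] for d in range(-18,19,3)]))
plan(599.4,273.5,46,-3.045+2*np.pi,False)
E
```

```text
clock: 48.05
eef_pos: [599.6, 269.9, 124.4]
tcp_rot: [3.142, -0.002, -3.045]
contact_force: [1.4, 0.2, 0.9]
opening: 0.424
grasp_force: 0.0
N -96 [171  82  92  87  66  44  56  71  74  78  88  99 102]
N -88 [230 207 197 255 255 255 255 255 255 216 210 240 216]
N -55 [117 121  97 247 255 255 255 255 255 112  58 122 119]
N 55 [ 58  50  99 255 255 226 204 241 255 101  55  63  64]
N 88 [155  77 119 221 249 231 214 204 198 129  78  85  86]
N 96 [103  55  68  70  77  82  78  77  73  69  64  63  69]
M -96 [105 102 104 104 102 106 105 105 102 106 102 103 107]
M -88 [168 186 204 223 240 212 171 167 160 145 161 179 197]
M -55 [150 151 140 107 109 119  96 108 119 109 120 136 147]
M 55 [82 77 74 70 66 61 60 76 91 90 88 84 78]
M 88 [92 87 81 85 89 89 90 90 91 93 93 94 88]
M 96 [85 80 76 69 63 62 69 74 73 77 83 83 79]
P -96 [106 108  98  86  92 105 110 103 107 104 109 104 179]
P -88 [158 124 134 243 255 254 254 254 255 190 166 161 142]
P -55 [109 117  63 255 255 254 254 255 255 163  98 111 120]
P 55 [ 60  47 128 234 255 241 230 252 255 145  54  62  60]
P 88 [ 92  89 139 212 225 221 231 245 232 136  85  91 164]
P 96 [70 74 75 82 85 83 80 75 68 67 67 60 71]
n 2 rows: [ 0.0002 -0.0006 -0.0003] [ 0.04  1.83 39.43] q6 -1.25 t 48.1
```

```bash
python3 steer.py '0 0 0 0 3.6 18 .42;0 0 0 0 0 10 .42;0 0 0 0 0 0 .42;0 0 0 0 0 0 .42;0 0 0 0 0 0 .42' 20;python3 -c "
from h import *
plan(599.4,273.5,46,-3.045+2*np.pi,False)"
```

```text
clock: 48.52
eef_pos: [599.7, 274.2, 97.1]
tcp_rot: [3.141, -0.001, -3.045]
contact_force: [-0.1, 0.0, 0.9]
opening: 0.415
grasp_force: 0.0
n 2 rows: [ 0.0003 -0.0005  0.0001] [ 0.17 -0.34 25.55] q6 -1.24 t 48.5
```

```bash
python3 steer.py '0 0 0 .2 -.6 20 .42;0 0 0 0 0 15 .42;0 0 0 0 0 10 .42;0 0 0 0 0 5 .42;0 0 0 0 0 0 .42' 20;python3 steer.py '0 0 0 0 0 0 .42;0 0 0 0 0 0 .42;0 0 0 0 0 0 .1;0 0 0 0 0 0 .1;0 0 0 0 0 0 .1';python3 steer.py '0 0 0 0 0 0 .1;0 0 0 0 0 0 .1;0 0 0 0 0 0 .1'
```

```text
clock: 48.93
eef_pos: [598.8, 273.7, 45.8]
tcp_rot: [3.141, -0.003, -3.044]
contact_force: [0.6, 0.2, 0.7]
opening: 0.419
grasp_force: 0.0
clock: 49.35
eef_pos: [599.7, 273.7, 47.4]
tcp_rot: [3.141, -0.0, -3.045]
contact_force: [-0.1, -4.1, 6.1]
opening: 0.183
grasp_force: 22.6
clock: 49.6
eef_pos: [599.7, 273.7, 47.4]
tcp_rot: [3.141, -0.0, -3.045]
contact_force: [-0.4, -3.3, 5.3]
opening: 0.18
grasp_force: 22.6
```

Turn clockwise by 1.2 rad (rz positive).

```bash
python3 steer.py '0 0 .12 0 0 0 .1;0 0 .12 0 0 0 .1;0 0 .12 0 0 0 .1;0 0 .12 0 0 0 .1;0 0 .12 0 0 0 .1'; python3 steer.py '0 0 .12 0 0 0 .1;0 0 .12 0 0 0 .1;0 0 .12 0 0 0 .1;0 0 .12 0 0 0 .1;0 0 .12 0 0 0 .1';  python3 steer.py '0 0 0 0 0 0 .1;0 0 0 0 0 0 .1;0 0 0 0 0 0 .1;0 0 0 0 0 0 .1'
```

```text
clock: 50.02
eef_pos: [599.8, 273.9, 47.4]
tcp_rot: [3.141, -0.0, 2.633]
contact_force: [-0.5, -2.7, 4.6]
opening: 0.183
grasp_force: 20.5
clock: 50.43
eef_pos: [599.9, 273.9, 47.4]
tcp_rot: [3.141, -0.001, 2.033]
contact_force: [0.9, -2.6, 4.5]
opening: 0.184
grasp_force: 20.5
clock: 50.77
eef_pos: [599.9, 273.9, 47.4]
tcp_rot: [3.141, -0.001, 2.041]
contact_force: [0.6, -2.2, 6.1]
opening: 0.178
grasp_force: 20.7
```

```bash
python3 steer.py '0 0 0 0 0 0 .42;0 0 0 0 0 0 .42;0 0 0 0 0 0 .42;0 0 0 0 0 0 .42'; python3 steer.py '0 0 0 0 0 -20 .42;0 0 0 0 0 -40 .42;0 0 0 0 0 -40 .42;0 0 0 0 0 -40 .42;0 0 0 0 0 -30 .42'; python3 steer.py '0 0 0 -20 0 0 .42;0 0 0 -20 0 0 .42;0 0 0 0 0 0 .42;0 0 0 0 0 0 .42;0 0 0 0 0 0 .42';  python3 - <<'E'
from h import *
Y=np.array([np.sin(.112),np.cos(.112),0]);X=np.array([np.cos(.112),-np.sin(.112),0])
def S(p,g,P): q=px(p,P).astype(np.float32); return cv2.remap(g,q[:,:1],q[:,1:],cv2.INTER_LINEAR).ravel().astype(int)
p=r.camera_params('wrist');g=cv2.cvtColor(r.grab_frame('wrist'),cv2.COLOR_RGB2GRAY).astype(np.float32)
C=np.array([599.6,273.7,44])
for rad in (10,14,18):
    a=np.arange(-.4,2.5,.05); v=S(p,g,[C+rad*np.array([np.cos(-3.05-t),np.sin(-3.05-t),0]) for t in a]); print(rad,[(round(a[i],2),v[i]) for i in np.argsort(-v)[:6]],np.median(v))
p=r.camera_params('top');g=cv2.cvtColor(r.grab_frame('top'),cv2.COLOR_RGB2GRAY).astype(np.float32)
for n,c in (('N',-53.3),('P',116.7)):
    for xo in (-96,-88,-55,55,88,96): print(n,xo,S(p,g,[X*(536.7+xo)+Y*(c+d)+[0,0,62] for d in range(-18,19,3)]))
    print(n,'carrier along y',S(p,g,[X*(536.7-35)+Y*(c+d)+[0,0,30] for d in range(-36,37,3)]),'ends',S(p,g,[X*(536.7+d)+Y*(c+17)+[0,0,30] for d in list(range(-60,-33,3))+list(range(33,61,3))]))
E
```

```text
clock: 51.1
eef_pos: [599.0, 274.1, 46.3]
tcp_rot: [-3.14, -0.001, 2.039]
contact_force: [0.9, 1.2, -1.0]
opening: 0.422
grasp_force: 0.0
clock: 51.52
eef_pos: [599.9, 274.3, 219.9]
tcp_rot: [3.14, -0.001, 2.039]
contact_force: [1.0, 0.6, 0.1]
opening: 0.42
grasp_force: 0.0
clock: 51.93
eef_pos: [617.0, 238.4, 216.0]
tcp_rot: [-3.14, -0.002, 2.039]
contact_force: [-0.5, -0.5, 0.0]
opening: 0.418
grasp_force: 0.0
10 [(np.float64(1.15), np.int64(160)), (np.float64(1.2), np.int64(155)), (np.float64(1.1), np.int64(145)), (np.float64(1.25), np.int64(139)), (np.float64(1.05), np.int64(124)), (np.float64(2.35), np.int64(118))] 30.0
14 [(np.float64(1.2), np.int64(153)), (np.float64(1.15), np.int64(152)), (np.float64(1.25), np.int64(132)), (np.float64(1.1), np.int64(130)), (np.float64(2.25), np.int64(123)), (np.float64(1.95), np.int64(123))] 27.5
18 [(np.float64(1.2), np.int64(153)), (np.float64(1.15), np.int64(146)), (np.float64(2.05), np.int64(126)), (np.float64(2.1), np.int64(126)), (np.float64(2.15), np.int64(125)), (np.float64(2.0), np.int64(124))] 58.0
N -96 [160  79  88  85  60  40  55
[... 363 characters left out ...]
2 253 253 254 255 245 193 246 255 255
 255 255 207 176 132  89  94] ends [ 85  88  95 136 114 254 255 255 255 255 255 255 255 200 141 127  89  79
  53]
P -96 [101 101  94  82  85  97 100  99  98 104  98  96 169]
P -88 [154 121 129 238 254 252 252 254 255 182 159 159 139]
P -55 [102 114  62 254 255 253 252 255 255 159  92 104 115]
P 55 [ 56  44 121 231 255 236 222 251 255 139  49  54  54]
P 88 [ 85  82 129 208 224 218 227 241 227 126  79  84 153]
P 96 [64 68 69 72 80 80 74 70 65 61 61 55 69]
P carrier along y [ 94 112 138 247 255 255 255 255 255 254 253 254 254 254 253 253 255 255
 255 255 237 188  77  42  62] ends [ 97  97 102 180 207 254 255 255 255 255 255 255 255 207 160 124  96  80
  40]
```

Dial reads about 1.18 rad, both bars are centred, and both carriers are in their bays (edges around ±45 and ±25 mm).

```bash
python3 -c "
from rig import r
print(r.sign_off())"
```

```text
the job is handed in; nothing more can be done
None
```

The job is handed in: I turned the dial to off, put both carriers in the outer bays with a bar across each, then set the dial to about 1.18 rad; one carrier was knocked aside midway and re-placed, and I viewed 16 pictures, over the limit of 14.

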